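# Refill the abrasive block flow lane

## Robot

A 6-joint arm with a two-finger parallel gripper is mounted at the origin on a cart in front of the work surface, level with it; the furniture and walls round the work are solid. World frame = base frame: x ahead of the robot, y to its left, z up, the work surface at z = 0. Lengths are in m, angles in rad, forces in N, time in s.
With the tool pointing down it reaches from about 0.4 to 0.825 m from the base axis. Payload 7 kg.
Tool frame: the origin (TCP) lies at the centre of the arm's flange, where the gripper is bolted on; the fingertips stand 178 mm ahead of it and the grasp point (between the pads) lies 159 mm ahead of it; x points along the fingers, z is the direction in which the jaws open and shut, and the axes are right-handed (so a half turn about x gives the same grasp; the last joint's range is limited). The gripper opens to 88 mm and grips with 3 to 60 N. Pads are 19 mm wide; open, the fingers measure 130 mm over their backs; the gripper's body (78 mm by 193 mm) begins 47 mm behind the grasp point.
Start: joints at [1.622, 0.359, 0.012, 0, -1.224, -0.288], TCP at [0.158, 0.656, 0.405] pointing down, gripper open.
Joint ranges: [-3.07, 3.07], [-1.43, 2.12], [-1.02, 1.25], [-3.03, 1.67], [-3.05, -0], [-3.03, 3.03]. Speed limits (rad/s): [2.39, 2.39, 3.01, 3.14, 3.14, 3.14].

## Interface

Orientations are given as [roll, pitch, yaw] about the fixed x, y, z axes, in that order (R = Rz(yaw) Ry(pitch) Rx(roll)).
In Python, from station import telemetry, optics, job_done, finder gives the robot as it stands.
- The arm moves only by the tool play_rows, never from a script. Its argument "steps" is a list of rows, each an object of numbers: "gripper": the opening, from 0 (shut) to 1 (fully open); "tx", "ty", "tz": the shift along the tool's x, y, z in units of 25 mm (1.0 is 25 mm); "ax", "ay", "az": the turn, a rotation vector about the tool's x, y, z in units of 6 degrees (1.0 is 6 degrees). In form: [{"gripper": .., "tx": .., "ty": .., "tz": .., "ax": .., "ay": .., "az": ..}, ...]. A call has 1 to 20 rows; each row shifts and turns the commanded pose from where the row before left it, along the tool's axes as they then stand; what a row does not reach is not made up. A row lasts 1/12 s, in which the tool goes at most 41.7 mm and 7.16 degrees, less where a joint would pass 70% of its speed; a pose out of reach is approached as far as the arm can. A call is refused whole if a number of a shift passes 1 or a number of a turn 1, either way. A call with a gripper value outside its range is refused whole. The fingers move at their own pace and stop on an object; "newtons" is the grip in N (left out, the last holds). Time passes only in rows, so rows that do not move let the fingers close. It gives the time, the measured TCP pose, the force and the opening at its end, in the units of the state.
- telemetry.get_state(): the state, without advancing time (a new reading comes with each control period).
- optics.grab_frame(name): name is "scene" or "top" or "wrist"; returns the picture (384x512x3 uint8, red, green, blue); there is no depth.
- optics.calibration(name): a dict with "fx", "fy", "cx", "cy" (pixels), "T" (4x4, takes a point from camera to world coordinates); the wrist camera has in their place "mount" (4x4, takes a point from camera to tool coordinates, whose origin is the TCP and whose axes are the tool frame's). Camera axes: x right, y down, z forward; pixel columns grow to the right and rows downward; lengths in m; the calibration is good to about 2 mm. A picture is of the moment at which its call begins: read the wrist's pose just before it. calibration takes no time and is no camera call.
- job_done(): hands the job in, once; it reports no verdict.
Trained networks look in the newest picture that a camera, given by its name, has taken for a name from the list of things; names that differ only in an ending like _2 or _b are one class to them, and where a whole thing is asked for, a point or a joint stands for the part that bears it (a point fixed in the world has none). Each returns a list of dicts, best first, with "confidence" (0 to 1); they miss things now and then, are a little off and sometimes report something else, mostly with a low value. They report only what shows in the picture. A call takes as long as a camera call.
- finder.look_for(query, camera): "extent" ([left, top, right, bottom] in pixels, round what is visible of it).
- finder.silhouettes(query, camera): "pixels" (384x512 bool, what is visible of it) and "extent" ([left, top, right, bottom] in pixels, round what is visible of it).
- finder.pinpoint(query, camera): "location" ([row, column] in pixels: a listed point, or the origin of a listed thing).
The state is a dict: "t": time; "q": joint angles; "qd": joint speeds; "joint_efforts": joint torques, N m; "eef_pos": TCP position; "ee_rot": TCP orientation; "force": force on the tool from outside, world axes, zero at the start; "moment": the same for the moment, N m; "width": finger opening in m.
Only numpy, scipy, OpenCV 4.12 (cv2) and the standard library are available. Lean on these libraries where they do the work, as an engineer would, in place of code of your own. Each camera call takes 0.05 s, during which the arm holds its last target.

## Task

Refill the sloped roller lane with the two abrasive blocks (brown bricks with a black top). Set each one, lengthwise and black side up, on the open high end of the lane and let go there, so that it slides down by itself without being pushed: the first to the stop, the second up against the first. Leave the wooden block with the burs where it stands.

Things in the scene. Friction and masses are not known exactly. Their poses are not given: they have to be found in the camera images.
- abrasive_block_1: Abrasive sponge block, brown brick with a flat black top, one of two alike; either may be loaded first. 66 mm long (own y), 41 mm wide (own x), 26 mm high, but solid only up to 22 mm, so grip low, across the width; about 60 g. Origin: centre of its underside, z up. Stands flat on the table, in a row with its twin and the bur block.
- abrasive_block_2: Abrasive sponge block, brown brick with a flat black top, the twin of the other. 66 mm long (own y), 41 mm wide (own x), 26 mm high, but solid only up to 22 mm, so grip low, across the width; about 60 g. Origin: centre of its underside, z up. Stands flat on the table, in a row with its twin and the bur block.
- flow_lane: Sloped roller lane on fixed legs. Origin: on its sliding surface at the stop (30 mm high) at the LOW end, mid-width, 30 mm above the table; x uphill (0.45 rad, 26 deg), y across it, z out of the surface. x 0-150 mm: guides 52 mm apart, 4 thick, 18 high; 150-180: they flare to 85 mm; 180-270: open loading end, 100 wide, no guides, its top 145 mm above the table. Slick: a block let go at x = 220 mm slides down.
- bur_block: Bystander: bare wooden block 34 x 70 x 18 mm with a row of little burs standing up out of it to 43 mm. Origin: centre of its underside. Leave it alone. Behind the row and the lane (away from the robot) stands a fixed grey metal case 205 mm high, its front as near as 50 mm to a block's middle: keep the hand clear of it.

How it is judged:
At the end, for the whole second after the job is handed in: Both abrasive blocks lie at rest between the guides of the lane, flat and black side up, lengthwise within 15 degrees and within 15 mm of its middle line: one against the stop (its middle 22 to 50 mm up the lane), the other against it (middle 84 to 122 mm up the lane) (((x of abrasive_block_1 in the frame of flow_lane between 0.022 and 0.05 m and x of abrasive_block_2 in the frame of flow_lane between 0.084 and 0.122 m) or (x of abrasive_block_2 in the frame of flow_lane between 0.022 and 0.05 m and x of abrasive_block_1 in the frame of flow_lane between 0.084 and 0.122 m)) and y of abrasive_block_1 in the frame of flow_lane between -0.015 and 0.015 m and z of abrasive_block_1 in the frame of flow_lane between -0.006 and 0.01 m and angle between the y axis of each of abrasive_block_1, abrasive_block_2 and the x axis of flow_lane, either way round below 0.26 rad and linear speed of each of abrasive_block_1, abrasive_block_2 below 0.02 m/s and y of abrasive_block_2 in the frame of flow_lane between -0.015 and 0.015 m and z of abrasive_block_2 in the frame of flow_lane between -0.006 and 0.01 m); the robot touches nothing.
It fails at once if the fingers touch a block down in the guided part of the lane (middle less than 130 mm from the stop): it must slide by itself ((contact force between the fingers and abrasive_block_1 above 0.5 N and x of abrasive_block_1 in the frame of flow_lane between -0.01 and 0.13 m and y of abrasive_block_1 in the frame of flow_lane between -0.03 and 0.03 m and z of abrasive_block_1 in the frame of flow_lane below 0.04 m) or (contact force between the fingers and abrasive_block_2 above 0.5 N and x of abrasive_block_2 in the frame of flow_lane between -0.01 and 0.13 m and y of abrasive_block_2 in the frame of flow_lane between -0.03 and 0.03 m and z of abrasive_block_2 in the frame of flow_lane below 0.04 m)).
It fails at once if the wooden bur block is moved by more than 30 mm (distance of bur_block from where it was at the start of the episode above 0.03 m).
It also fails if it takes over 61 s, if anything falls off the work surface, if the arm or the gripper's body presses on something with over 40 N, if the wrist force passes 120 N, or if a joint passes its speed limit or range.

## Working session

There is one attempt and no reset: what is moved stays moved. The work goes in short steps, Python scripts to look and compute and a tool call to move; the robot and the scene stay as the last step left them, time stands still between calls to the robot, and variables do not carry over. Pictures are saved under pics/ and viewed, and the job is handed in when it is done.

Besides the shell and the picture viewer there is one more tool, called after "Call:" as name(argument=value, ...) on one line, values as JSON. play_rows: Moves the arm, as the interface text tells. Its arguments: {"type":"object","properties":{"steps":{"type":"array"},"newtons":{"type":"number"}},"required":["steps"]}

```bash
mkdir -p pics; ls
python3 - <<'E'
from station import telemetry, optics, finder
import cv2, numpy as np
np.set_printoptions(precision=4,suppress=True)
print(telemetry.get_state())
for n in ["scene","top","wrist"]:
    im=optics.grab_frame(n); cv2.imwrite(f"pics/a_{n}.png",im[:,:,::-1]); c=optics.calibration(n); print(n,c)
for n in ["scene","top"]:
  for q in ["abrasive_block_1","flow_lane","bur_block"]:
    for r in finder.pinpoint(q,n): print(n,q,'pin',r)
    for r in finder.look_for(q,n): print(n,q,'ext',r)
E
```

```text
pics
{'t': 0.0, 'q': array([ 1.6221,  0.3594,  0.0111, -0.0004, -1.2241, -0.2881]), 'qd': array([ 0.0007,  0.0012, -0.0007, -0.0021, -0.0008,  0.0007]), 'joint_efforts': array([  0.0012, -58.2722,  29.3058,   6.9972,   0.0071,  -0.0002]), 'eef_pos': array([0.1583, 0.656 , 0.4037]), 'ee_rot': array([ 0.0742,  1.5691, -1.7335]), 'force': array([0.3237, 1.0648, 0.3031]), 'moment': array([-0.009 ,  0.1301, -0.0117]), 'width': 0.08746529247626902}
scene {'fx': 458.98571041294537, 'fy': 458.98571041294537, 'cx': 255.05200380918234, 'cy': 193.93104208267852, 'T': array([[ 0.7506, -0.3924,  0.5316, -0.0999],
       [-0.6607, -0.44  ,  0.6082, -0.6521],
       [-0.0048, -0.8077, -0.5895,  0.6994],
       [ 0.    ,  0.    ,  0.    ,  1.    ]])}
top {'fx': 481.4686232412225, 'fy': 481.4686232412225, 'cx': 256.28580799561433, 'cy': 185.55504103968272, 'T': array([[-0.029 , -0.9883,  0.1498,  0.3314],
       [-0.9996,  0.0287, -0.0044,  0.0414],
       [ 0.0001, -0.1499, -0.9887,  1.1194],
       [ 0.    ,  0.    ,  0.    ,  1.    ]])}
wrist {'fx': 345.59591372647776, 'fy': 345.59591372647776, 'c
[... 845 characters left out ...]
e': 0.88}
scene bur_block ext {'extent': [190.4, 186.0, 215.6, 207.9], 'confidence': 0.8}
top abrasive_block_1 pin {'location': [221.4, 124.2], 'confidence': 0.93}
top abrasive_block_1 pin {'location': [221.1, 171.3], 'confidence': 0.74}
top abrasive_block_1 ext {'extent': [153.5, 210.5, 184.2, 234.3], 'confidence': 0.84}
top abrasive_block_1 ext {'extent': [107.7, 210.7, 143.9, 232.1], 'confidence': 0.63}
top flow_lane pin {'location': [182.1, 391.2], 'confidence': 0.58}
top flow_lane ext {'extent': [283.9, 155.3, 404.8, 207.7], 'confidence': 0.81}
top bur_block pin {'location': [220.4, 214.5], 'confidence': 0.95}
top bur_block ext {'extent': [196.4, 212.0, 228.2, 233.6], 'confidence': 0.6}
```

View pics/a_scene.png

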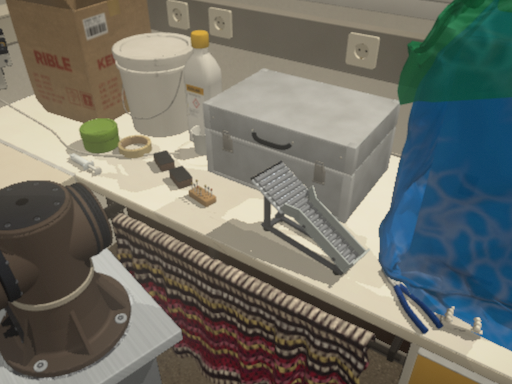

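View pics/a_top.png

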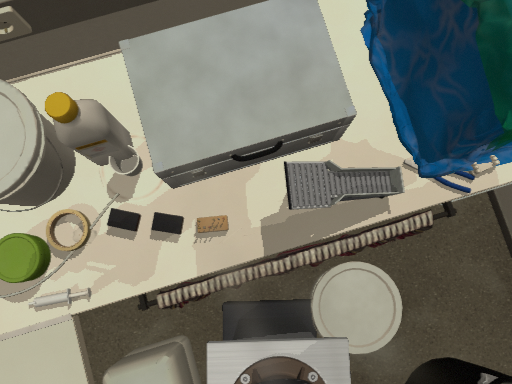

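View pics/a_wrist.png

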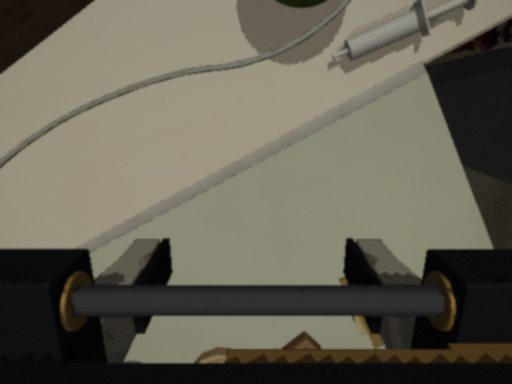

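```bash
cat > h.py <<'E'
import numpy as np, cv2
from station import telemetry, optics, finder
np.set_printoptions(precision=4,suppress=True)
def ray(cam,uv,z):
    c=optics.calibration(cam); T=c['T']; d=T[:3,:3]@np.array([(uv[0]-c['cx'])/c['fx'],(uv[1]-c['cy'])/c['fy'],1.]); o=T[:3,3]
    return o+d*(z-o[2])/d[2]
def proj(cam,P):
    c=optics.calibration(cam); T=c['T']; p=(np.atleast_2d(P)-T[:3,3])@T[:3,:3]
    return np.c_[c['fx']*p[:,0]/p[:,2]+c['cx'],c['fy']*p[:,1]/p[:,2]+c['cy']]
E
python3 - <<'E'
from h import *
for n in ['top','scene']:
    im=cv2.imread(f'pics/a_{n}.png')
    b=(90,140,300,110) if n=='top' else (130,140,250,140)
    x,y,w,h=b
    s=800/w
    for k,(x,w) in enumerate([(x,w//2),(x+w//2,w//2)]):
        cv2.imwrite(f'pics/b_{n}{k}.png',cv2.resize(im[y:y+h,x:x+w],None,fx=5,fy=5,interpolation=cv2.INTER_CUBIC))
# case front bottom pts top cam
for uv in [(172,185),(353,122)]: print('case bottom z0',ray('top',uv,0.0), 'asif top',ray('top',uv,.205))
for uv in [(162,170),(350,108)]: print('case top',ray('top',uv,.205))
for q in ["abrasive_block_1","bur_block"]:
  for r in finder.silhouettes(q,'top'):
    m=r['pixels']; ys,xs=np.nonzero(m); P=np.array([ray('top',(u,v),0.026)[:2] for u,v in zip(xs,ys)],np.float32)
    print(q,r['confidence'],m.sum(),r['extent'],cv2.minAreaRect(P))
E
```

```text
case bottom z0 [0.5081 0.2345 0.    ] asif top [0.4758 0.1991 0.205 ]
case bottom z0 [ 0.6485 -0.2001  0.    ] asif top [ 0.5904 -0.1559  0.205 ]
case top [0.5056 0.2183 0.205 ]
case top [ 0.619  -0.1517  0.205 ]
abrasive_block_1 0.8 599 [106.2, 211.2, 142.6, 230.8] ((0.4280933141708374, 0.3398756682872772), (0.07376809418201447, 0.04371868446469307), 74.46875)
abrasive_block_1 0.6 506 [152.2, 214.0, 181.5, 235.1] ((0.4179602861404419, 0.24084539711475372), (0.06775416433811188, 0.04030248522758484), 80.26171875)
bur_block 0.74 458 [197.2, 216.3, 228.5, 234.7] ((0.41245150566101074, 0.13860845565795898), (0.034376196563243866, 0.06994316726922989), 4.364634990692139)
```

```bash
ls pics
```

```text
a_scene.png
a_top.png
a_wrist.png
b_scene0.png
b_scene1.png
b_top0.png
b_top1.png
```

View pics/b_top0.png

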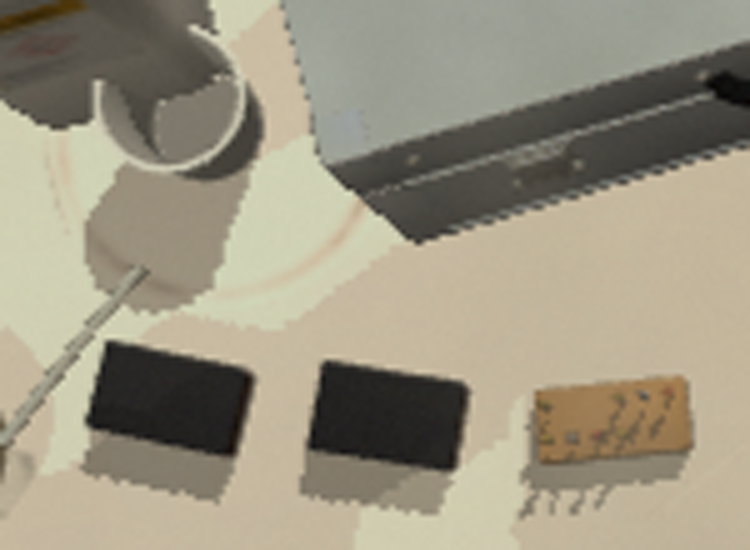

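View pics/b_top1.png

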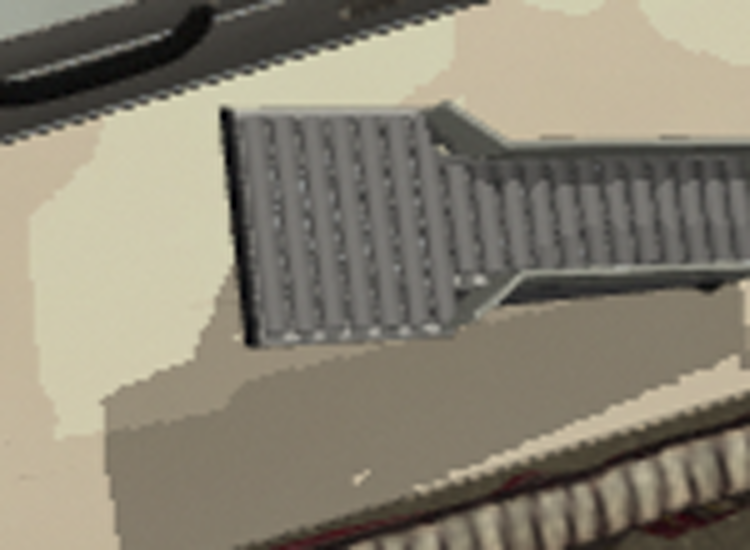

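View pics/b_scene0.png

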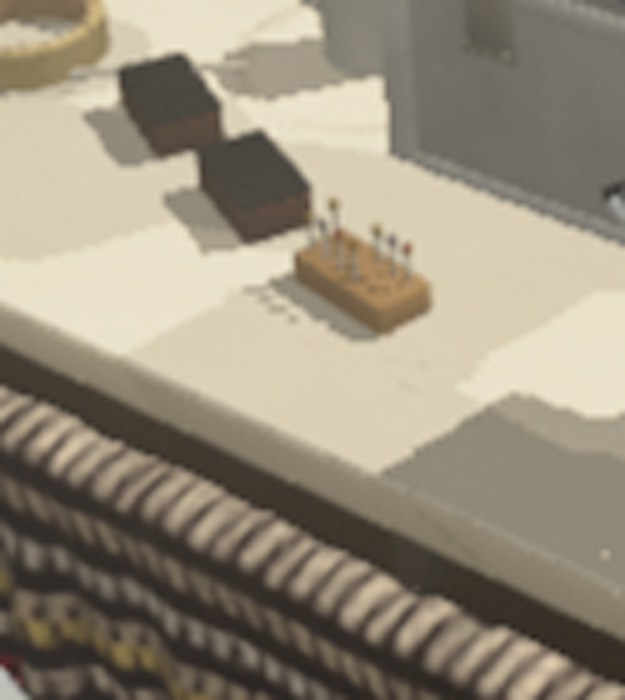

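View pics/b_scene1.png

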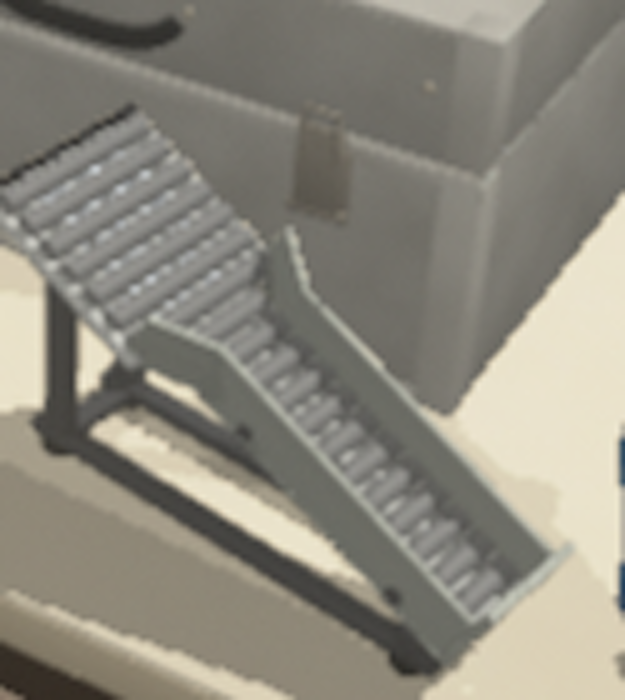

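```bash
cat >> h.py <<'E'
from scipy.optimize import least_squares
from scipy.spatial.transform import Rotation as R
S=.45
def laneT(x,y,yaw):
    # lane x horizontally along yaw, uphill
    ex=np.array([np.cos(S)*np.cos(yaw),np.cos(S)*np.sin(yaw),np.sin(S)])
    ey=np.array([-np.sin(yaw),np.cos(yaw),0]); ez=np.cross(ex,ey)
    T=np.eye(4); T[:3,:3]=np.c_[ex,ey,ez]; T[:3,3]=[x,y,.03]; return T
E
python3 - <<'E'
from h import *
pts=[('top',(270,-50,0),(285.6,162)),('top',(270,50,0),(290,209)),('top',(180,-42.5,18),(329,160.4)),('top',(150,-28,18),(341,169.4)),('top',(150,28,18),(345,194)),
('scene',(270,-50,0),(282,161)),('scene',(270,50,0),(255,177)),('scene',(180,-42.5,18),(312.6,186.4)),('scene',(180,42.5,18),(286,204)),('scene',(150,28,18),(299,209)),('scene',(150,-28,18),(316,198)),('scene',(0,-28,24),(369,249.6))]
def f(p):
    T=laneT(*p); o=[]
    for c,l,uv in pts:
        P=T[:3,:3]@(np.array(l)/1000)+T[:3,3]; o.append((proj(c,P)[0]-uv))
    return np.array(o).ravel()
s=least_squares(f,[.5,-.2,1.5],loss='soft_l1')
print('lane',s.x); print(f(s.x).reshape(-1,2))
# blocks: 
o=np.array([90,140]); 
B={'A':[(107,342),(250,372),(237,455),(88,428)],'B':[(322,362),(467,385),(452,468),(307,447)]}
for k,v in B.items():
    P=np.array([ray('top',np.array(p)/5+o,.026) for p in v])
    print(k,P.mean(0),'L',np.linalg.norm(P[0]-P[1]),np.linalg.norm(P[3]-P[2]),'W',np.linalg.norm(P[0]-P[3]),np.linalg.norm(P[1]-P[2]))
    d=P[0]-P[1]+P[3]-P[2]; print(' yaw of length',np.arctan2(d[1],d[0]), P[:,:2].tolist())
    print('scene proj',proj('scene',P).tolist())
v=[(535,392),(690,376),(693,445),(540,463)]
P=np.array([ray('top',np.array(p)/5+o,.018) for p in v]);print('bur',P)
# case
for z,uv in [(0,(415,243)),(.205,(325,165)),(.205,(283,0)),(0,(750,147)),(.205,(750,40))]: print('case',ray('top',np.array(uv)/5+o,z))
for uv in [(245,100),(165,165),(180,180)]: print('cup/rim', ray('top',np.array(uv)/5+o,.05))
E
```

```text
lane [ 0.5006 -0.2742  1.6599]
[[ 1.3318 -1.3664]
 [ 3.2159 -0.3129]
 [-0.4465  1.0123]
 [ 0.1622 -1.5982]
 [-0.0158 -0.3121]
 [ 0.3631 -0.4566]
 [-3.2377  1.677 ]
 [-1.8515 -0.7471]
 [-0.6482 -1.1062]
 [ 0.6288  1.2236]
 [ 0.156   0.438 ]
 [-1.3463 -0.3301]]
A [0.4271 0.339  0.026 ] L 0.0671342100616734 0.06913453566629156 W 0.03977404173865697 0.03794929354228704
 yaw of length 1.3502928236824852 [[0.4540272419096255, 0.3682642467356396], [0.43841011660162565, 0.3029717696979355], [0.4008786670706527, 0.30858774481030027], [0.4150634251020645, 0.3762514474978124]]
scene proj [[165.7847856258571, 151.1310787811191], [173.8030647230664, 162.16190393974327], [160.99561191335104, 166.25089828454614], [152.46750649460822, 154.77784076364262]]
B [0.4168 0.2407 0.026 ] L 0.0671158484503106 0.06660587072993607 W 0.03902973648135601 0.03808329959886733
 yaw of length 1.3918209578930543 [[0.44202675871443026, 0.27021997866436137], [0.4296133678572478, 0.20426207663108048], [0.39218350484331505, 0.21128653839660513], [0.4035748458320488, 0.2769110716610128]]
scene proj [[181.60115502416863, 166.4881866005295], [191.85333582317804, 178.38954140067898], [178.3250682962648, 182.68183513912834], [168.1996204178081, 170.6566028582184]]
bur [[0.4262 0.1743 0.018 ]
 [0.4315 0.1032 0.018 ]
 [0.3999 0.1025 0.018 ]
 [0.3937 0.1724 0.018 ]]
case [ 0.4995  0.2321 -0.    ]
case [0.5001 0.2318 0.205 ]
case [0.5659 0.2483 0.205 ]
case [0.5408 0.0737 0.    ]
case [0.5447 0.0668 0.205 ]
cup/rim [0.5597 0.3004 0.05  ]
cup/rim [0.5308 0.3362 0.05  ]
cup/rim [0.5238 0.3294 0.05  ]
```

```bash
cat >> h.py <<'E'
def cur():
    s=telemetry.get_state(); return s, R.from_euler('xyz',s['ee_rot']).as_matrix(), np.array(s['eef_pos'])
def down(yawlen):
    z=np.array([np.cos(yawlen),np.sin(yawlen),0]); x=np.array([0,0,-1.]); return np.c_[x,np.cross(z,x),z]
def plan(Rt,pt,Rc=None,pc=None):
    if Rc is None: s,Rc,pc=cur()
    rv=R.from_matrix(Rc.T@Rt).as_rotvec()
    print('turn units (6deg), tool axes:',np.degrees(rv)/6,' | shift first in current axes:',Rc.T@(pt-pc)/.025,' | shift after turn:',Rt.T@(pt-pc)/.025)
def wproj(P,Rc,pc):
    c=optics.calibration('wrist'); M=c['mount']; p=(np.atleast_2d(P)-pc)@Rc; p=(p-M[:3,3])@M[:3,:3]
    return np.c_[c['fx']*p[:,0]/p[:,2]+c['cx'],c['fy']*p[:,1]/p[:,2]+c['cy']]
def wray(uv,z,Rc,pc):
    c=optics.calibration('wrist'); M=c['mount']; d=Rc@(M[:3,:3]@np.array([(uv[0]-c['cx'])/c['fx'],(uv[1]-c['cy'])/c['fy'],1.])); o=Rc@M[:3,3]+pc
    return o+d*(z-o[2])/d[2]
E
python3 - <<'E'
from h import *
s,Rc,pc=cur(); print(Rc,s['t'])
print('A, look pose: 0.35 high')
plan(down(1.35),np.array([.427,.339,.35]))
E
```

```text
[[ 0.      0.9721 -0.2346]
 [ 0.     -0.2346 -0.9721]
 [-1.      0.     -0.    ]] 0.85
A, look pose: 0.35 high
turn units (6deg), tool axes: [29.8469 -0.0002  0.0003]  | shift first in current axes: [ 2.187  13.4215  9.8104]  | shift after turn: [  2.187  -13.2626 -10.0242]
```

Call:
play_rows(steps=[{"ty": 0.96,"tz": 0.7,"tx": 0.1},{"ty": 0.96,"tz": 0.7,"tx": 0.1},{"ty": 0.96,"tz": 0.7,"tx": 0.1},{"ty": 0.96,"tz": 0.7,"tx": 0.1},{"ty": 0.96,"tz": 0.7,"tx": 0.1},{"ty": 0.96,"tz": 0.7,"tx": 0.1},{"ty": 0.96,"tz": 0.7,"tx": 0.1},{"ty": 0.96,"tz": 0.7,"tx": 0.1},{"ty": 0.96,"tz": 0.7,"tx": 0.1},{"ty": 0.96,"tz": 0.7,"tx": 0.1},{"ty": 0.96,"tz": 0.7,"tx": 0.1},{"ty": 0.96,"tz": 0.7,"tx": 0.1},{"ty": 0.96,"tz": 0.7,"tx": 0.1},{"ty": 0.96,"tz": 0.7,"tx": 0.1},{"ax": 1},{"ax": 1},{"ax": 1}])

```text
invalid input
```

Run:
```python
from h import *
s,Rc,pc=cur(); print(s['q'],pc,s['t']); print(Rc)
im=optics.grab_frame('wrist'); cv2.imwrite('pics/c_w.png',im[:,:,::-1])
```

```text
[ 1.6221  0.3586  0.0119  0.     -1.2241 -0.2881] [0.1584 0.6561 0.4047] 0.85
[[ 0.      0.9721 -0.2346]
 [ 0.     -0.2346 -0.9721]
 [-1.      0.     -0.    ]]
```

View pics/c_w.png

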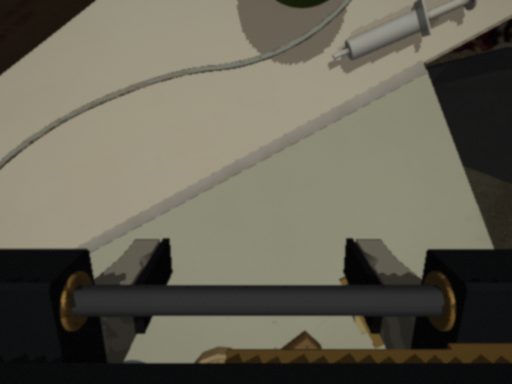

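Call:
play_rows(steps=[{"gripper": 1,"tx": 0.1,"ty": 0.96,"tz": 0.7,"ax": 0,"ay": 0,"az": 0},{"gripper": 1,"tx": 0.1,"ty": 0.96,"tz": 0.7,"ax": 0,"ay": 0,"az": 0},{"gripper": 1,"tx": 0.1,"ty": 0.96,"tz": 0.7,"ax": 0,"ay": 0,"az": 0},{"gripper": 1,"tx": 0.1,"ty": 0.96,"tz": 0.7,"ax": 0,"ay": 0,"az": 0},{"gripper": 1,"tx": 0.1,"ty": 0.96,"tz": 0.7,"ax": 0,"ay": 0,"az": 0},{"gripper": 1,"tx": 0.1,"ty": 0.96,"tz": 0.7,"ax": 0,"ay": 0,"az": 0},{"gripper": 1,"tx": 0.1,"ty": 0.96,"tz": 0.7,"ax": 0,"ay": 0,"az": 0},{"gripper": 1,"tx": 0.1,"ty": 0.96,"tz": 0.7,"ax": 0,"ay": 0,"az": 0},{"gripper": 1,"tx": 0.1,"ty": 0.96,"tz": 0.7,"ax": 0,"ay": 0,"az": 0},{"gripper": 1,"tx": 0.1,"ty": 0.96,"tz": 0.7,"ax": 0,"ay": 0,"az": 0},{"gripper": 1,"tx": 0.1,"ty": 0.96,"tz": 0.7,"ax": 0,"ay": 0,"az": 0},{"gripper": 1,"tx": 0.1,"ty": 0.96,"tz": 0.7,"ax": 0,"ay": 0,"az": 0},{"gripper": 1,"tx": 0.1,"ty": 0.96,"tz": 0.7,"ax": 0,"ay": 0,"az": 0},{"gripper": 1,"tx": 0.1,"ty": 0.96,"tz": 0.7,"ax": 0,"ay": 0,"az": 0},{"gripper": 1,"tx": 0,"ty": 0,"tz": 0,"ax": 1,"ay": 0,"az": 0},{"gripper": 1,"tx": 0,"ty": 0,"tz": 0,"ax": 1,"ay": 0,"az": 0},{"gripper": 1,"tx": 0,"ty": 0,"tz": 0,"ax": 1,"ay": 0,"az": 0}])

```text
t: 2.32
eef_pos: [0.428, 0.3385, 0.3698]
ee_rot: [2.942, 1.571, 0.814]
force: [-0.0, 0.7, 0.5]
width: 0.0878
```

Run:
```python
from h import *
s,Rc,pc=cur(); print(s['q'],pc,s['t']); print(Rc)
im=optics.grab_frame('wrist'); cv2.imwrite('pics/d_w.png',im[:,:,::-1])
```

```text
[ 1.0283  0.1731 -0.3255  0.0001 -1.0719 -0.0151] [0.428  0.3385 0.3698] 2.3167
[[ 0.0002  0.8485 -0.5291]
 [ 0.0002 -0.5291 -0.8485]
 [-1.      0.0001 -0.0003]]
```

View pics/d_w.png

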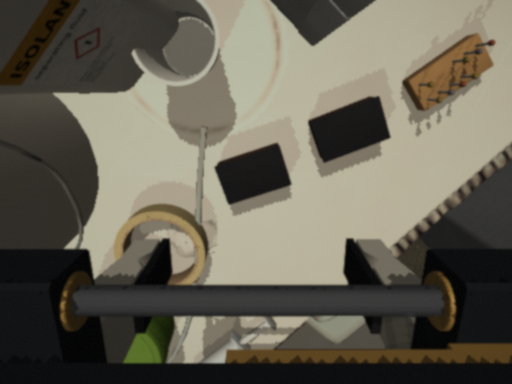

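Run:
```python
from h import *
s,Rc,pc=cur()
im=cv2.imread('pics/d_w.png')
def corners(c,yaw,z):
    l=np.array([np.cos(yaw),np.sin(yaw)])*.033; w=np.array([-np.sin(yaw),np.cos(yaw)])*.0205
    return np.array([[*(np.array(c)+a*l+b*w),z] for a,b in [(1,1),(1,-1),(-1,-1),(-1,1)]])
for c,y in [((.4271,.339),1.35),((.4168,.2407),1.392)]:
    cv2.polylines(im,[wproj(corners(c,y,.026),Rc,pc).round().astype(int)],True,(0,0,255),1)
cv2.imwrite('pics/d_w2.png',cv2.resize(im[60:260,100:400],None,fx=2.6,fy=2.6,interpolation=cv2.INTER_CUBIC))
for q in ["abrasive_block_1"]:
  for r in finder.silhouettes(q,'wrist'):
    m=r['pixels']; ys,xs=np.nonzero(m); P=np.array([wray((u,v),0.026,Rc,pc)[:2] for u,v in zip(xs,ys)],np.float32)
    print(q,r['confidence'],m.sum(),r['extent'],cv2.minAreaRect(P))
# dark threshold
im=cv2.imread('pics/d_w.png'); m=(im.max(2)<48).astype(np.uint8); n,lab,st,ce=cv2.connectedComponentsWithStats(m)
for i in range(1,n):
    if 500<st[i,4]<6000:
        ys,xs=np.nonzero(lab==i); P=np.array([wray((u,v),0.026,Rc,pc)[:2] for u,v in zip(xs,ys)],np.float32)
        print('dark',st[i],ce[i],cv2.minAreaRect(P))
for uv in [(202,150),(201,185),(200,220)]: print('cord',wray(uv,.003,Rc,pc))
```

```text
Traceback (most recent call last):
  File "h.py", line 30, in wray
    c=optics.calibration('wrist'); M=c['mount']; d=Rc@(M[:3,:3]@np.array([(uv[0]-c['cx'])/c['fx'],(uv[1]-c['cy'])/c['fy'],1.])); o=Rc@M[:3,3]+pc
ValueError: time passes only in moves, steps and waits
```

View pics/d_w2.png

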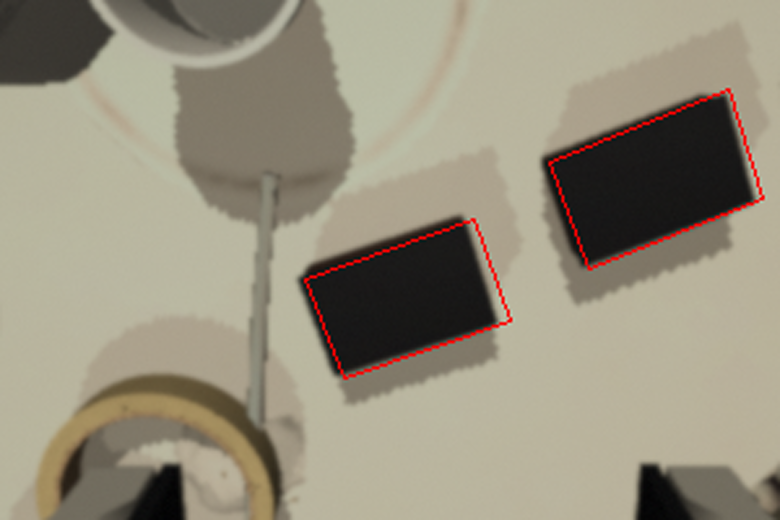

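```bash
sed -i "s/^from station import.*/from station import telemetry, optics, finder\n_C={}\ndef cal(n):\n    if n not in _C: _C[n]=optics.calibration(n)\n    return _C[n]/; s/c=optics.calibration(\(.*\?\)); \(T\|M\)=/c=cal(\1); \2=/" h.py; grep -n "cal(" h.py
python3 - <<'E'
from h import *
s,Rc,pc=cur()
im=cv2.imread('pics/d_w.png'); m=(im.max(2)<48).astype(np.uint8); n,lab,st,ce=cv2.connectedComponentsWithStats(m)
for i in range(1,n):
    if 500<st[i,4]<6000:
        ys,xs=np.nonzero(lab==i); P=np.array([wray((u,v),0.026,Rc,pc)[:2] for u,v in zip(xs,ys)],np.float32)
        print('dark',st[i],ce[i],cv2.minAreaRect(P))
for uv in [(202,150),(201,185),(200,220)]: print('cord',wray(uv,.003,Rc,pc))
E
```

```text
4:def cal(n):
9:    c=cal(cam); T=c['T']; d=T[:3,:3]@np.array([(uv[0]-c['cx'])/c['fx'],(uv[1]-c['cy'])/c['fy'],1.]); o=T[:3,3]
12:    c=cal(cam); T=c['T']; p=(np.atleast_2d(P)-T[:3,3])@T[:3,:3]
31:    c=cal('wrist'); M=c['mount']; p=(np.atleast_2d(P)-pc)@Rc; p=(p-M[:3,3])@M[:3,:3]
34:    c=cal('wrist'); M=c['mount']; d=Rc@(M[:3,:3]@np.array([(uv[0]-c['cx'])/c['fx'],(uv[1]-c['cy'])/c['fy'],1.])); o=Rc@M[:3,3]+pc
dark [   0    0   79   85 2451] [36.1093 40.3492] ((0.6286302208900452, 0.4394436776638031), (0.019279008731245995, 0.10348446667194366), 15.124194145202637)
dark [272   0  45  37 726] [296.4711  11.135 ] ((0.5270282626152039, 0.2408151775598526), (0.036751262843608856, 0.027526669204235077), 58.33351135253906)
dark [ 309   98   80   64 3151] [349.1203 128.5763] ((0.4194177985191345, 0.2434942126274109), (0.06577175110578537, 0.04119681566953659), 79.6281967163086)
dark [ 216  145   74   58 2738] [252.6749 173.6753] ((0.4300234317779541, 0.3422406017780304), (0.06335709244012833, 0.04162348806858063), 76.75953674316406)
cord [0.4735 0.3756 0.003 ]
cord [0.4436 0.3973 0.003 ]
cord [0.4119 0.4204 0.003 ]
```

Call:
play_rows(steps=[{"gripper": 0.89,"tx": 0.1,"ty": 0,"tz": 0,"ax": 1,"ay": 0,"az": 0},{"gripper": 0.89,"tx": 0.1,"ty": 0,"tz": 0,"ax": 1,"ay": 0,"az": 0},{"gripper": 0.89,"tx": 0.1,"ty": 0,"tz": 0,"ax": 1,"ay": 0,"az": 0},{"gripper": 0.89,"tx": 0.1,"ty": 0,"tz": 0,"ax": 1,"ay": 0,"az": 0},{"gripper": 0.89,"tx": 0.1,"ty": 0,"tz": 0,"ax": 1,"ay": 0,"az": 0},{"gripper": 0.89,"tx": 0.1,"ty": 0,"tz": 0,"ax": 1,"ay": 0,"az": 0},{"gripper": 0.89,"tx": 0.1,"ty": 0,"tz": 0,"ax": 1,"ay": 0,"az": 0},{"gripper": 0.89,"tx": 0.1,"ty": 0,"tz": 0,"ax": 1,"ay": 0,"az": 0},{"gripper": 0.89,"tx": 0.1,"ty": 0,"tz": 0,"ax": 1,"ay": 0,"az": 0},{"gripper": 0.89,"tx": 0.1,"ty": 0,"tz": 0,"ax": 1,"ay": 0,"az": 0},{"gripper": 0.89,"tx": 0.1,"ty": 0,"tz": 0,"ax": 1,"ay": 0,"az": 0},{"gripper": 0.89,"tx": 0.1,"ty": 0,"tz": 0,"ax": 1,"ay": 0,"az": 0},{"gripper": 0.89,"tx": 0.1,"ty": 0,"tz": 0,"ax": 1,"ay": 0,"az": 0},{"gripper": 0.89,"tx": 0.1,"ty": 0,"tz": 0,"ax": 1,"ay": 0,"az": 0},{"gripper": 0.89,"tx": 0.1,"ty": 0,"tz": 0,"ax": 1,"ay": 0,"az": 0},{"gripper": 0.89,"tx": 0.1,"ty": 0,"tz": 0,"ax": 1,"ay": 0,"az": 0},{"gripper": 0.89,"tx": 0.1,"ty": 0,"tz": 0,"ax": 1,"ay": 0,"az": 0},{"gripper": 0.89,"tx": 0.1,"ty": 0,"tz": 0,"ax": 1,"ay": 0,"az": 0},{"gripper": 0.89,"tx": 0.1,"ty": 0,"tz": 0,"ax": 1,"ay": 0,"az": 0},{"gripper": 0.89,"tx": 0.1,"ty": 0,"tz": 0,"ax": 1,"ay": 0,"az": 0}])

```text
t: 4.08
eef_pos: [0.4274, 0.3394, 0.3197]
ee_rot: [-1.232, 1.571, 0.835]
force: [0.4, -0.1, 0.3]
width: 0.0777
```

Run:
```python
from h import *
s,Rc,pc=cur(); print(s['q'],pc,s['t'],s['width'])
plan(down(1.342),np.array([.429,.341,.30]))
```

```text
[ 1.0302  0.2201 -0.3917  0.0001 -0.9587 -2.1053] [0.4274 0.3394 0.3197] 4.0833 0.07770510415641504
turn units (6deg), tool axes: [6.9191 0.0017 0.002 ]  | shift first in current axes: [ 0.7872 -0.0876  0.027 ]  | shift after turn: [ 0.7872 -0.0477  0.0785]
```

Call:
play_rows(steps=[{"gripper": 0.89,"tx": 0.1,"ty": 0,"tz": 0,"ax": 1,"ay": 0,"az": 0},{"gripper": 0.89,"tx": 0.1,"ty": 0,"tz": 0,"ax": 1,"ay": 0,"az": 0},{"gripper": 0.89,"tx": 0.1,"ty": 0,"tz": 0,"ax": 1,"ay": 0,"az": 0},{"gripper": 0.89,"tx": 0.1,"ty": 0,"tz": 0,"ax": 1,"ay": 0,"az": 0},{"gripper": 0.89,"tx": 0.1,"ty": 0,"tz": 0,"ax": 1,"ay": 0,"az": 0},{"gripper": 0.89,"tx": 0.1,"ty": 0,"tz": 0,"ax": 1,"ay": 0,"az": 0},{"gripper": 0.89,"tx": 0.1,"ty": 0,"tz": 0,"ax": 0.9,"ay": 0,"az": 0},{"gripper": 0.89,"tx": 0,"ty": 0,"tz": 0,"ax": 0,"ay": 0,"az": 0}])

```text
t: 4.75
eef_pos: [0.4273, 0.3392, 0.3018]
ee_rot: [2.573, 1.57, -2.366]
force: [-0.9, -0.2, -1.1]
width: 0.0776
```

Run:
```python
from h import *
s,Rc,pc=cur(); print(s['q'],pc,s['t'],s['width'])
im=cv2.cvtColor(optics.grab_frame('wrist'),cv2.COLOR_RGB2BGR)
m=(im.max(2)<48).astype(np.uint8); n,lab,st,ce=cv2.connectedComponentsWithStats(m)
for i in range(1,n):
    if 500<st[i,4]<15000:
        ys,xs=np.nonzero(lab==i); P=np.array([wray((u,v),0.026,Rc,pc)[:2] for u,v in zip(xs,ys)],np.float32)
        print('dark',st[i],ce[i],cv2.minAreaRect(P))
plan(down(1.342),np.array([.429,.341,.184]))
cv2.imwrite('pics/e_w.png',im)
```

```text
[ 1.0302  0.2392 -0.4133 -0.0002 -0.9187 -2.8275] [0.4273 0.3392 0.3018] 4.75 0.0775864028715025
dark [   0    0   59   28 1094] [24.1371 10.1261] ((0.26697108149528503, 0.2194453477859497), (0.04098275676369667, 0.016211004927754402), 77.04598999023438)
dark [ 464    0   48   71 2322] [486.6469  26.9169] ((0.34937092661857605, 0.5168625116348267), (0.033470477908849716, 0.04347305744886398), 77.04598236083984)
dark [ 222  169   83   54 4354] [262.5216 195.4368] ((0.42643457651138306, 0.34302422404289246), (0.06394774466753006, 0.043210919946432114), 77.05880737304688)
dark [  92  182   92   56 4516] [138.9533 209.0489] ((0.41562288999557495, 0.2455866038799286), (0.06898767501115799, 0.04420020058751106), 79.36203002929688)
turn units (6deg), tool axes: [ 0.0708 -0.0026 -0.0008]  | shift first in current axes: [ 4.7228 -0.049   0.0825]  | shift after turn: [ 4.7228 -0.048   0.0816]
```

View pics/e_w.png

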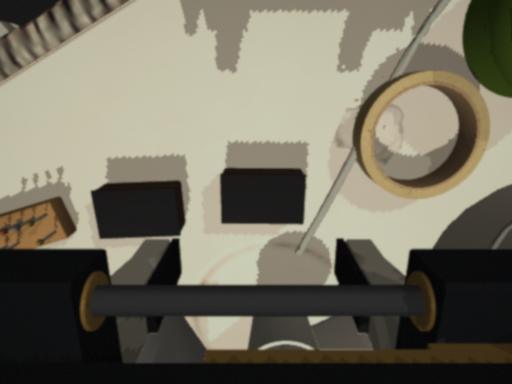

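Call:
play_rows(newtons=20, steps=[{"gripper": 0.89,"tx": 0.8,"ty": 0,"tz": 0.1,"ax": 0.07,"ay": 0,"az": 0},{"gripper": 0.89,"tx": 0.8,"ty": 0,"tz": 0,"ax": 0,"ay": 0,"az": 0},{"gripper": 0.89,"tx": 0.8,"ty": 0,"tz": 0,"ax": 0,"ay": 0,"az": 0},{"gripper": 0.89,"tx": 0.8,"ty": 0,"tz": 0,"ax": 0,"ay": 0,"az": 0},{"gripper": 0.89,"tx": 0.7,"ty": 0,"tz": 0,"ax": 0,"ay": 0,"az": 0},{"gripper": 0.89,"tx": 0.4,"ty": 0,"tz": 0,"ax": 0,"ay": 0,"az": 0},{"gripper": 0.89,"tx": 0.4,"ty": 0,"tz": 0,"ax": 0,"ay": 0,"az": 0},{"gripper": 0.89,"tx": 0,"ty": 0,"tz": 0,"ax": 0,"ay": 0,"az": 0}])

```text
t: 5.47
eef_pos: [0.4278, 0.3413, 0.1832]
ee_rot: [2.768, 1.568, -2.176]
force: [-0.2, 0.5, 0.1]
width: 0.0779
```

Run:
```python
from h import *
s,Rc,pc=cur(); print(pc,s['t'],s['width'],s['force'])
im=cv2.cvtColor(optics.grab_frame('wrist'),cv2.COLOR_RGB2BGR)
cv2.imwrite('pics/f_w.png',im)
im=cv2.cvtColor(optics.grab_frame('scene'),cv2.COLOR_RGB2BGR)
cv2.imwrite('pics/f_s.png',cv2.resize(im[80:260,100:340],None,fx=3,fy=3))
```

```text
[0.4278 0.3413 0.1832] 5.4667 0.0778844371671021 [-0.222   0.5116  0.087 ]
```

View pics/f_w.png

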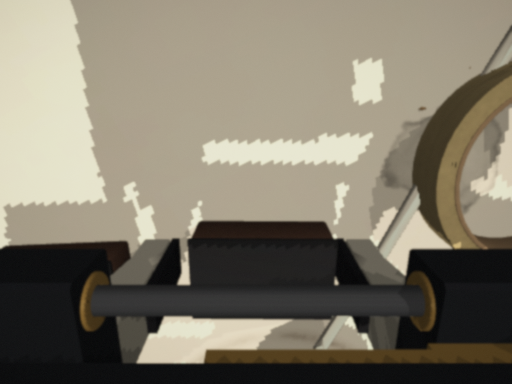

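View pics/f_s.png

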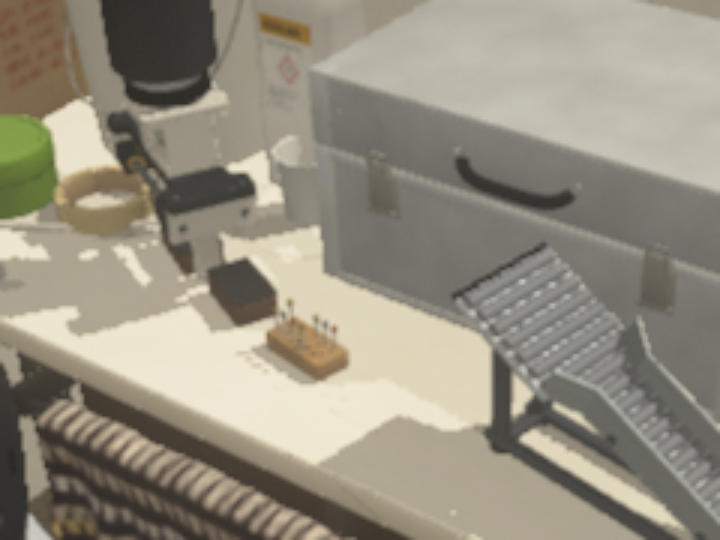

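Block A sits between the fingers (columns 190–335 of the wrist picture), with no contact force. I close and lift.

Call:
play_rows(newtons=20, steps=[{"gripper": 0.6,"tx": 0,"ty": 0,"tz": 0,"ax": 0,"ay": 0,"az": 0},{"gripper": 0.6,"tx": 0,"ty": 0,"tz": 0,"ax": 0,"ay": 0,"az": 0},{"gripper": 0.6,"tx": 0,"ty": 0,"tz": 0,"ax": 0,"ay": 0,"az": 0},{"gripper": 0.6,"tx": 0,"ty": 0,"tz": 0,"ax": 0,"ay": 0,"az": 0},{"gripper": 0.6,"tx": 0,"ty": 0,"tz": 0,"ax": 0,"ay": 0,"az": 0},{"gripper": 0.6,"tx": 0,"ty": 0,"tz": 0,"ax": 0,"ay": 0,"az": 0},{"gripper": 0.6,"tx": -0.3,"ty": 0,"tz": 0,"ax": 0,"ay": 0,"az": 0},{"gripper": 0.6,"tx": -0.6,"ty": 0,"tz": 0,"ax": 0,"ay": 0,"az": 0},{"gripper": 0.6,"tx": -0.6,"ty": 0,"tz": 0,"ax": 0,"ay": 0,"az": 0},{"gripper": 0.6,"tx": -0.6,"ty": 0,"tz": 0,"ax": 0,"ay": 0,"az": 0}])

```text
t: 6.4
eef_pos: [0.428, 0.3414, 0.238]
ee_rot: [2.757, 1.57, -2.189]
force: [1.2, 0.8, -0.7]
width: 0.0647
```

Run:
```python
from h import *
s,Rc,pc=cur(); print(pc,s['t'],s['width'],s['force'],s['q'])
im=cv2.cvtColor(optics.grab_frame('wrist'),cv2.COLOR_RGB2BGR)
cv2.imwrite('pics/g_w.png',im)
```

```text
[0.428  0.3414 0.238 ] 6.4 0.06466574056880921 [ 1.2236  0.8042 -0.6819] [ 1.0313  0.32   -0.478  -0.0001 -0.7735 -2.8357]
```

View pics/g_w.png

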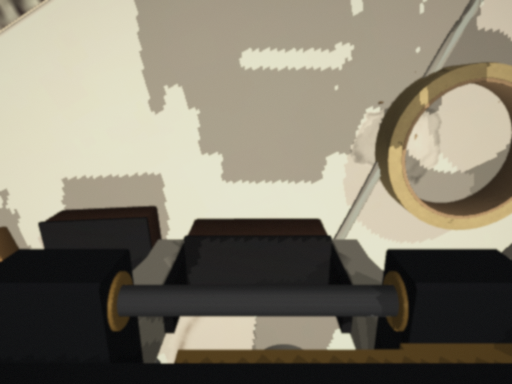

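```bash
cat > ov.py <<'E'
from h import *
def wire(T):
    L=[]
    for s in (1,-1):
        L+= [[(270,50*s,0),(180,50*s,0)],[(180,42.5*s,18),(150,26*s,18),(0,26*s,18)],[(180,42.5*s,0),(150,26*s,0),(0,26*s,0)]]
    L+=[[(270,-50,0),(270,50,0)],[(180,-50,0),(180,50,0)],[(0,-26,30),(0,26,30)],[(0,-26,0),(0,26,0)]]
    return [np.array(l)/1000@T[:3,:3].T+T[:3,3] for l in L]
E
python3 - <<'E'
from ov import *
for p,n in [((.5006,-.2742,1.6599),'0')]:
    T=laneT(*p)
    for c,(x,y,w,h) in [('top',(270,130,150,110)),('scene',(240,140,150,140))]:
        im=cv2.imread(f'pics/a_{c}.png')[y:y+h,x:x+w]; im=cv2.resize(im,None,fx=5,fy=5,interpolation=cv2.INTER_CUBIC)
        if c=='scene': im=im[:600]
        for l in wire(T): cv2.polylines(im,[(((proj(c,l)-[x,y])+.5)*5).round().astype(int)],False,(0,0,255),1)
        cv2.imwrite(f'pics/ov{n}_{c}.png',im)
E
```

```text
(no output)
```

View pics/ov0_top.png

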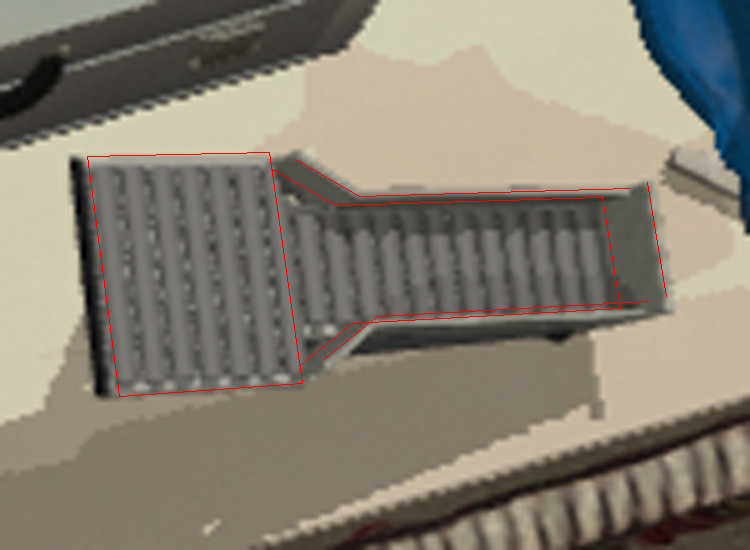

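View pics/ov0_scene.png

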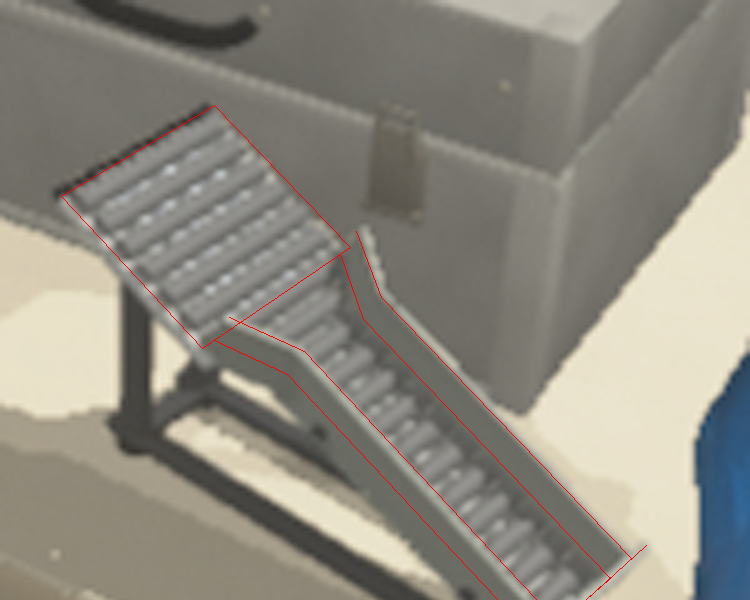

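```bash
cat >> h.py <<'E'
LT=laneT(.5006,-.2742,1.6599)
def lanepose(x,y,h,off=.183):
    ex,ey,ez=LT[:3,0],LT[:3,1],LT[:3,2]
    return np.c_[-ez,ey,ex], LT[:3,3]+LT[:3,:3]@np.array([x,y,h])+ez*off
E
python3 - <<'E'
from h import *
for h in (.07,.002):
    Rt,pt=lanepose(.222,0,h); print(h,pt); plan(Rt,pt)
E
```

```text
0.07 [ 0.4926 -0.1847  0.3544]
turn units (6deg), tool axes: [-3.0182 -4.2317  0.7129]  | shift first in current axes: [ -4.5839  -7.3636 -19.9015]  | shift after turn: [-13.3112  -0.6732 -17.1366]
0.002 [ 0.49   -0.1552  0.2931]
turn units (6deg), tool axes: [-3.0182 -4.2317  0.7129]  | shift first in current axes: [ -2.1317  -6.9848 -18.7872]  | shift after turn: [-10.5912  -0.6732 -17.1366]
```

Call:
play_rows(steps=[{"gripper": 0.6,"tx": -1,"ty": 0,"tz": 0,"ax": 0,"ay": 0,"az": 0},{"gripper": 0.6,"tx": -1,"ty": 0,"tz": 0,"ax": 0,"ay": 0,"az": 0},{"gripper": 0.6,"tx": -1,"ty": 0,"tz": 0,"ax": 0,"ay": 0,"az": 0},{"gripper": 0.6,"tx": -1,"ty": -0.36,"tz": -0.9,"ax": 0,"ay": 0,"az": 0},{"gripper": 0.6,"tx": -0.6,"ty": -0.37,"tz": -1,"ax": 0,"ay": 0,"az": 0},{"gripper": 0.6,"tx": 0,"ty": -0.37,"tz": -1,"ax": 0,"ay": 0,"az": 0},{"gripper": 0.6,"tx": 0,"ty": -0.37,"tz": -1,"ax": 0,"ay": 0,"az": 0},{"gripper": 0.6,"tx": 0,"ty": -0.37,"tz": -1,"ax": 0,"ay": 0,"az": 0},{"gripper": 0.6,"tx": 0,"ty": -0.37,"tz": -1,"ax": 0,"ay": 0,"az": 0},{"gripper": 0.6,"tx": 0,"ty": -0.37,"tz": -1,"ax": 0,"ay": 0,"az": 0},{"gripper": 0.6,"tx": 0,"ty": -0.37,"tz": -1,"ax": 0,"ay": 0,"az": 0},{"gripper": 0.6,"tx": 0,"ty": -0.37,"tz": -1,"ax": 0,"ay": 0,"az": 0},{"gripper": 0.6,"tx": 0,"ty": -0.37,"tz": -1,"ax": 0,"ay": 0,"az": 0},{"gripper": 0.6,"tx": 0,"ty": -0.37,"tz": -1,"ax": 0,"ay": 0,"az": 0},{"gripper": 0.6,"tx": 0,"ty": -0.37,"tz": -1,"ax": 0,"ay": 0,"az": 0},{"gripper": 0.6,"tx": 0,"ty": -0.37,"tz": -1,"ax": 0,"ay": 0,"az": 0},{"gripper": 0.6,"tx": 0,"ty": -0.37,"tz": -1,"ax": 0,"ay": 0,"az": 0},{"gripper": 0.6,"tx": 0,"ty": -0.37,"tz": -1,"ax": 0,"ay": 0,"az": 0},{"gripper": 0.6,"tx": 0,"ty": 0,"tz": 0,"ax": 0,"ay": 0,"az": 0}])

```text
t: 8.03
eef_pos: [0.4763, -0.0559, 0.3523]
ee_rot: [2.592, 1.57, -2.357]
force: [0.5, -0.1, -1.2]
width: 0.0651
```

Run:
```python
from h import *
s,Rc,pc=cur(); print(pc,s['t'],s['width'],s['q'])
Rt,pt=lanepose(.222,0,.07); plan(Rt,pt)
```

```text
[ 0.4763 -0.0559  0.3523] 8.0333 0.06505203924044291 [ 0.2947  0.078  -0.4823  0.0004 -1.0111 -2.1018]
turn units (6deg), tool axes: [-3.0536 -4.2636  0.6947]  | shift first in current axes: [-0.0802 -1.8386 -4.8562]  | shift after turn: [-2.3311 -0.1907 -4.6367]
```

Call:
play_rows(steps=[{"gripper": 0.6,"tx": 0,"ty": -0.37,"tz": -0.97,"ax": 0,"ay": 0,"az": 0},{"gripper": 0.6,"tx": 0,"ty": -0.37,"tz": -0.97,"ax": 0,"ay": 0,"az": 0},{"gripper": 0.6,"tx": 0,"ty": -0.37,"tz": -0.97,"ax": 0,"ay": 0,"az": 0},{"gripper": 0.6,"tx": 0,"ty": -0.37,"tz": -0.97,"ax": 0,"ay": 0,"az": 0},{"gripper": 0.6,"tx": 0,"ty": -0.37,"tz": -0.97,"ax": 0,"ay": 0,"az": 0},{"gripper": 0.6,"tx": 0,"ty": 0,"tz": 0,"ax": -0.61,"ay": -0.85,"az": 0.14},{"gripper": 0.6,"tx": 0,"ty": 0,"tz": 0,"ax": -0.61,"ay": -0.85,"az": 0.14},{"gripper": 0.6,"tx": 0,"ty": 0,"tz": 0,"ax": -0.61,"ay": -0.85,"az": 0.14},{"gripper": 0.6,"tx": 0,"ty": 0,"tz": 0,"ax": -0.61,"ay": -0.85,"az": 0.14},{"gripper": 0.6,"tx": 0,"ty": 0,"tz": 0,"ax": -0.61,"ay": -0.85,"az": 0.14},{"gripper": 0.6,"tx": 0,"ty": 0,"tz": 0,"ax": 0,"ay": 0,"az": 0},{"gripper": 0.6,"tx": 0,"ty": 0,"tz": 0,"ax": 0,"ay": 0,"az": 0}])

```text
t: 9.03
eef_pos: [0.4936, -0.1823, 0.3519]
ee_rot: [0.004, 1.124, 1.661]
force: [-0.2, -0.1, -0.1]
width: 0.0652
```

Run:
```python
from ov import *
s,Rc,pc=cur(); print(pc,s['t'],s['width'],s['q'])
Rt,pt=lanepose(.222,0,.002); plan(Rt,pt)
for n,(x,y,w,h) in [('scene',(200,60,220,220)),('wrist',(0,0,512,384))]:
    im=cv2.cvtColor(optics.grab_frame(n),cv2.COLOR_RGB2BGR)
    if n=='wrist':
        for l in wire(LT): cv2.polylines(im,[wproj(l,Rc,pc).round().astype(int)],False,(0,0,255),1)
    cv2.imwrite(f'pics/h_{n}.png',cv2.resize(im[y:y+h,x:x+w],None,fx=2.7 if n!='wrist' else 1.5,fy=2.7 if n!='wrist' else 1.5))
```

```text
[ 0.4936 -0.1823  0.3519] 9.0333 0.06523646128702487 [-0.1817  0.2404 -0.1463 -0.4422 -1.3362 -1.1645]
turn units (6deg), tool axes: [-0.0216 -0.0296 -0.0064]  | shift first in current axes: [ 2.592   0.0462 -0.0321]  | shift after turn: [ 2.5918  0.048  -0.04  ]
```

View pics/h_scene.png

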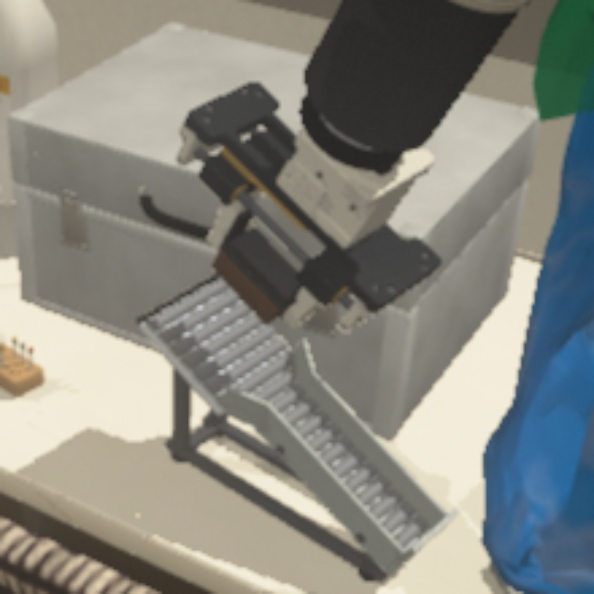

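View pics/h_wrist.png

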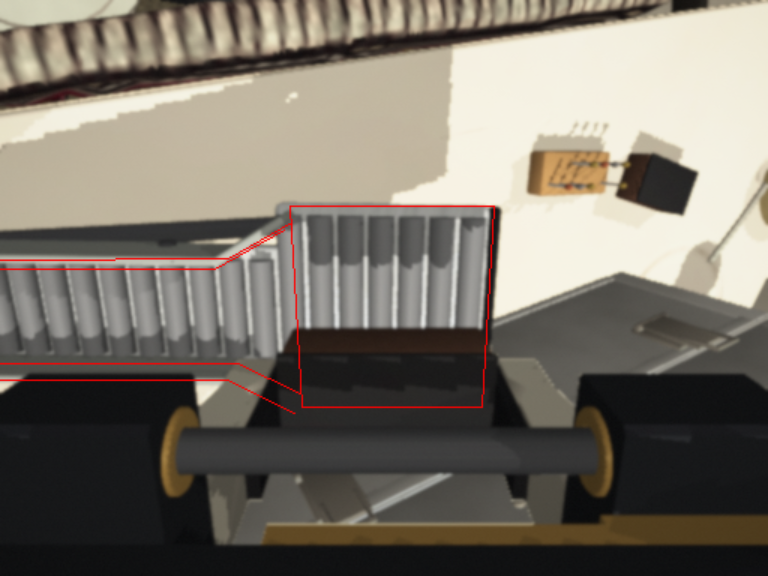

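Call:
play_rows(steps=[{"gripper": 0.6,"tx": 0.7,"ty": 0.05,"tz": -0.04,"ax": 0,"ay": 0,"az": 0},{"gripper": 0.6,"tx": 0.7,"ty": 0,"tz": 0,"ax": 0,"ay": 0,"az": 0},{"gripper": 0.6,"tx": 0.6,"ty": 0,"tz": 0,"ax": 0,"ay": 0,"az": 0},{"gripper": 0.6,"tx": 0.3,"ty": 0,"tz": 0,"ax": 0,"ay": 0,"az": 0},{"gripper": 0.6,"tx": 0.2,"ty": 0,"tz": 0,"ax": 0,"ay": 0,"az": 0},{"gripper": 0.6,"tx": 0,"ty": 0,"tz": 0,"ax": 0,"ay": 0,"az": 0}])

```text
t: 9.63
eef_pos: [0.4896, -0.1548, 0.2951]
ee_rot: [0.003, 1.122, 1.666]
force: [0.2, -0.8, -2.0]
width: 0.065
```

Run:
```python
from ov import *
s,Rc,pc=cur(); print(pc,s['t'],s['width'],s['force'])
Rt,pt=lanepose(.222,0,.00); plan(Rt,pt)
n='scene'
x,y,w,h=(220,80,160,150)
im=cv2.cvtColor(optics.grab_frame(n),cv2.COLOR_RGB2BGR)
cv2.imwrite(f'pics/i_{n}.png',cv2.resize(im[y:y+h,x:x+w],None,fx=4,fy=4))
```

```text
[ 0.4896 -0.1548  0.2951] 9.6333 0.06497549656539064 [ 0.2466 -0.7925 -1.9869]
turn units (6deg), tool axes: [ 0.0205 -0.0151 -0.0248]  | shift first in current axes: [ 0.1421 -0.0125 -0.0512]  | shift after turn: [ 0.142  -0.0122 -0.0514]
```

View pics/i_scene.png

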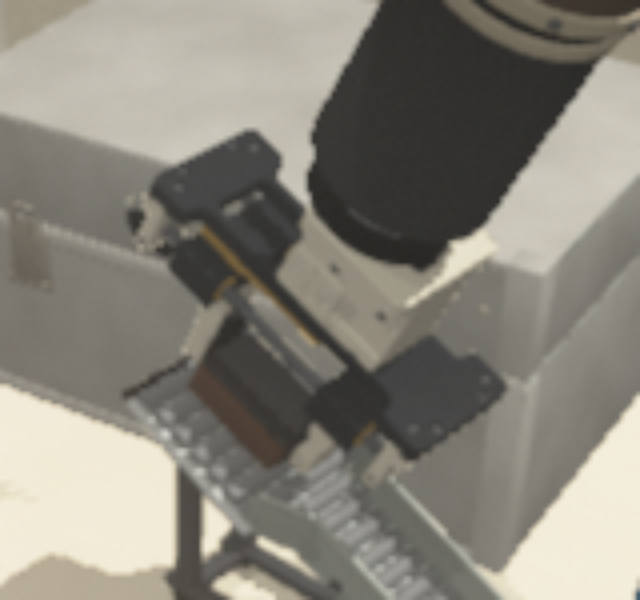

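Call:
play_rows(steps=[{"gripper": 0.6,"tx": 0.06,"ty": 0,"tz": -0.05,"ax": 0,"ay": 0,"az": 0},{"gripper": 0.6,"tx": 0.06,"ty": 0,"tz": 0,"ax": 0,"ay": 0,"az": 0},{"gripper": 0.6,"tx": 0,"ty": 0,"tz": 0,"ax": 0,"ay": 0,"az": 0}])

```text
t: 9.93
eef_pos: [0.4902, -0.156, 0.2933]
ee_rot: [-0.004, 1.123, 1.659]
force: [-0.4, -1.3, 3.6]
width: 0.0645
```

Call:
play_rows(steps=[{"gripper": 1,"tx": 0,"ty": 0,"tz": 0,"ax": 0,"ay": 0,"az": 0},{"gripper": 1,"tx": 0,"ty": 0,"tz": 0,"ax": 0,"ay": 0,"az": 0},{"gripper": 1,"tx": 0,"ty": 0,"tz": 0,"ax": 0,"ay": 0,"az": 0},{"gripper": 1,"tx": 0,"ty": 0,"tz": 0,"ax": 0,"ay": 0,"az": 0}])

```text
t: 10.27
eef_pos: [0.4898, -0.1554, 0.2921]
ee_rot: [0.001, 1.122, 1.663]
force: [-0.3, -0.0, -0.2]
width: 0.0846
```

Run:
```python
from ov import *
s,Rc,pc=cur(); print(pc,s['t'],s['width'],s['force'])
n='scene'
x,y,w,h=(220,80,160,150)
im=cv2.cvtColor(optics.grab_frame(n),cv2.COLOR_RGB2BGR)
cv2.imwrite(f'pics/j_{n}.png',cv2.resize(im[y:y+h,x:x+w],None,fx=4,fy=4))
```

```text
[ 0.4898 -0.1554  0.2921] 10.2667 0.08463142630507231 [-0.3024 -0.0411 -0.1984]
```

View pics/j_scene.png

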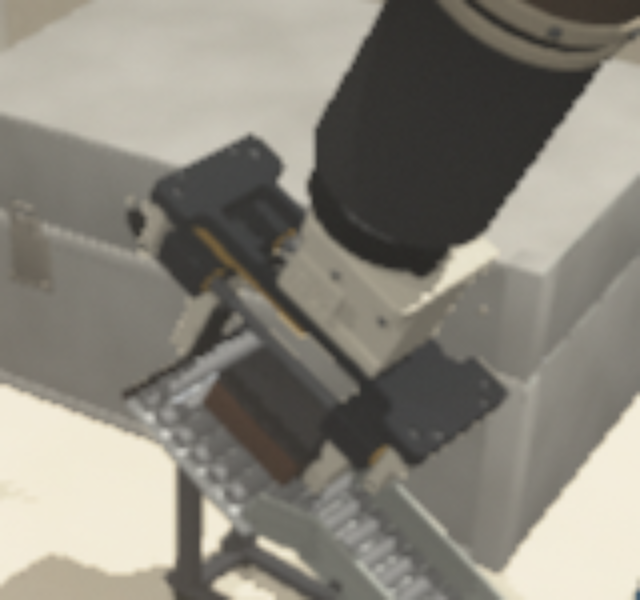

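Call:
play_rows(steps=[{"gripper": 1,"tx": -0.5,"ty": 0,"tz": 0,"ax": 0,"ay": 0,"az": 0},{"gripper": 1,"tx": -0.9,"ty": 0,"tz": 0,"ax": 0,"ay": 0,"az": 0},{"gripper": 1,"tx": -0.9,"ty": 0,"tz": 0,"ax": 0,"ay": 0,"az": 0},{"gripper": 1,"tx": -0.9,"ty": 0,"tz": 0,"ax": 0,"ay": 0,"az": 0},{"gripper": 1,"tx": 0,"ty": 0,"tz": 0,"ax": 0,"ay": 0,"az": 0},{"gripper": 1,"tx": 0,"ty": 0,"tz": 0,"ax": 0,"ay": 0,"az": 0}])

```text
t: 10.82
eef_pos: [0.4932, -0.1903, 0.3652]
ee_rot: [-0.004, 1.122, 1.657]
force: [-0.4, 0.5, -0.6]
width: 0.0875
```

Run:
```python
from ov import *
s,Rc,pc=cur(); print(pc,s['t'],s['width'],s['force'])
n='scene'
x,y,w,h=(220,80,160,200)
im=cv2.cvtColor(optics.grab_frame(n),cv2.COLOR_RGB2BGR)
cv2.imwrite(f'pics/k_{n}.png',cv2.resize(im[y:y+h,x:x+w],None,fx=3,fy=3))
plan(down(1.39),np.array([.4168,.245,.30]))
Rt=down(1.39); print('shift in cur axes to pre-turn')
```

```text
[ 0.4932 -0.1903  0.3652] 10.8167 0.0874977434647735 [-0.3791  0.5047 -0.5766]
turn units (6deg), tool axes: [ 2.5494  4.2649 -0.5823]  | shift first in current axes: [ 9.9572  1.4525 14.7366]  | shift after turn: [ 2.5667  6.1198 16.5646]
shift in cur axes to pre-turn
```

View pics/k_scene.png

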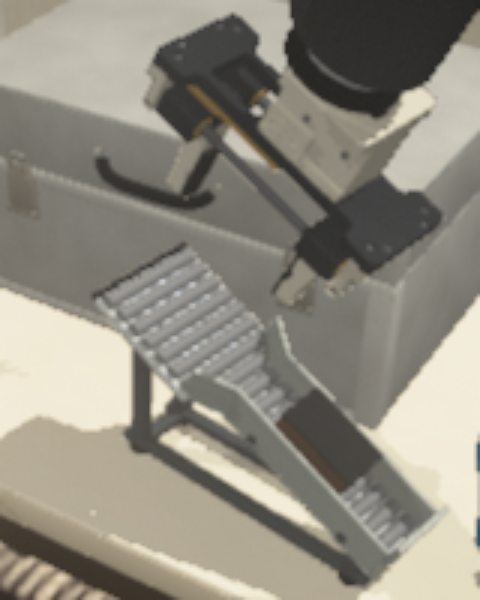

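Call:
play_rows(steps=[{"gripper": 0.9,"tx": 0,"ty": 0,"tz": 0,"ax": 0.51,"ay": 0.85,"az": -0.12},{"gripper": 0.9,"tx": 0,"ty": 0,"tz": 0,"ax": 0.51,"ay": 0.85,"az": -0.12},{"gripper": 0.9,"tx": 0,"ty": 0,"tz": 0,"ax": 0.51,"ay": 0.85,"az": -0.12},{"gripper": 0.9,"tx": 0,"ty": 0,"tz": 0,"ax": 0.51,"ay": 0.85,"az": -0.12},{"gripper": 0.9,"tx": 0,"ty": 0,"tz": 0,"ax": 0.51,"ay": 0.85,"az": -0.12},{"gripper": 0.9,"tx": 0,"ty": 0.38,"tz": 1,"ax": 0,"ay": 0,"az": 0},{"gripper": 0.9,"tx": 0,"ty": 0.38,"tz": 1,"ax": 0,"ay": 0,"az": 0},{"gripper": 0.9,"tx": 0,"ty": 0.38,"tz": 1,"ax": 0,"ay": 0,"az": 0},{"gripper": 0.9,"tx": 0,"ty": 0.38,"tz": 1,"ax": 0,"ay": 0,"az": 0},{"gripper": 0.9,"tx": 0,"ty": 0.38,"tz": 1,"ax": 0,"ay": 0,"az": 0},{"gripper": 0.9,"tx": 0,"ty": 0.38,"tz": 1,"ax": 0,"ay": 0,"az": 0},{"gripper": 0.9,"tx": 0,"ty": 0.38,"tz": 1,"ax": 0,"ay": 0,"az": 0},{"gripper": 0.9,"tx": 0,"ty": 0.38,"tz": 1,"ax": 0,"ay": 0,"az": 0},{"gripper": 0.9,"tx": 0,"ty": 0.38,"tz": 1,"ax": 0,"ay": 0,"az": 0},{"gripper": 0.9,"tx": 0,"ty": 0.38,"tz": 1,"ax": 0,"ay": 0,"az": 0},{"gripper": 0.9,"tx": 0,"ty": 0.38,"tz": 1,"ax": 0,"ay": 0,"az": 0},{"gripper": 0.9,"tx": 0,"ty": 0.38,"tz": 1,"ax": 0,"ay": 0,"az": 0},{"gripper": 0.9,"tx": 0.3,"ty": 0.38,"tz": 1,"ax": 0,"ay": 0,"az": 0},{"gripper": 0.9,"tx": 0.8,"ty": 0.38,"tz": 1,"ax": 0,"ay": 0,"az": 0},{"gripper": 0.9,"tx": 0.8,"ty": 0.38,"tz": 1,"ax": 0,"ay": 0,"az": 0}])

```text
t: 12.53
eef_pos: [0.4194, 0.206, 0.3163]
ee_rot: [-0.551, 1.568, 0.84]
force: [-0.3, 0.8, 0.4]
width: 0.0787
```

Call:
play_rows(steps=[{"gripper": 0.9,"tx": 0.4,"ty": 0,"tz": 0.6,"ax": 0,"ay": 0,"az": 0},{"gripper": 0.9,"tx": 0,"ty": 0,"tz": 0,"ax": 0,"ay": 0,"az": 0}])

```text
t: 12.7
eef_pos: [0.4221, 0.2214, 0.304]
ee_rot: [2.599, 1.568, -2.291]
force: [0.3, -0.0, -0.8]
width: 0.0792
```

Run:
```python
from ov import *
s,Rc,pc=cur(); print(s['q'],pc,s['t'],s['width'])
im=cv2.cvtColor(optics.grab_frame('wrist'),cv2.COLOR_RGB2BGR)
m=(im.max(2)<48).astype(np.uint8); n,lab,st,ce=cv2.connectedComponentsWithStats(m)
for i in range(1,n):
    if 500<st[i,4]<15000:
        ys,xs=np.nonzero(lab==i); P=np.array([wray((u,v),0.026,Rc,pc)[:2] for u,v in zip(xs,ys)],np.float32)
        print('dark',st[i],ce[i],cv2.minAreaRect(P))
plan(down(1.39),np.array([.417,.2435,.184]))
cv2.imwrite('pics/l_w.png',im)
im=cv2.cvtColor(optics.grab_frame('scene'),cv2.COLOR_RGB2BGR)
for l in wire(LT): cv2.polylines(im,[proj('scene',l).round().astype(int)],False,(0,0,255),1)
x,y,w,h=(220,80,160,200)
cv2.imwrite(f'pics/l_s.png',cv2.resize(im[y:y+h,x:x+w],None,fx=3,fy=3))
```

```text
[ 0.8971  0.1275 -0.5527 -0.0002 -0.8935 -2.6458] [0.4221 0.2214 0.304 ] 12.7 0.079156946610211
dark [  67    0   83   44 1304] [109.3021  10.8903] ((0.28104498982429504, 0.14433491230010986), (0.05474909394979477, 0.02640550769865513), 79.80742645263672)
dark [  0  57 133  72 552] [52.2391 98.1268] ((0.31801536679267883, 0.09682077169418335), (0.005058348178863525, 0.11413462460041046), 15.138279914855957)
dark [ 243  158   84   55 4341] [284.0574 184.7954] ((0.4156874716281891, 0.2425498366355896), (0.06397125124931335, 0.04298420622944832), 79.01100158691406)
turn units (6deg), tool axes: [ 0.024  -0.0216 -0.0106]  | shift first in current axes: [4.8399 0.3639 0.887 ]  | shift after turn: [4.8414 0.3715 0.8752]
```

View pics/l_w.png

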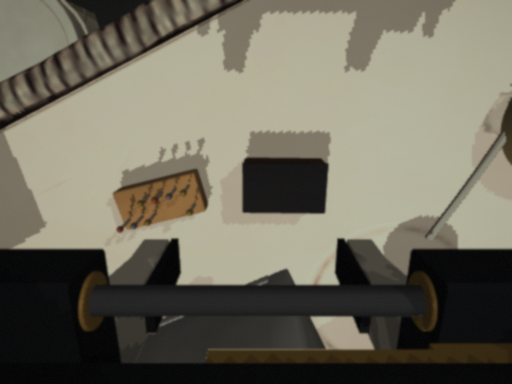

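View pics/l_s.png

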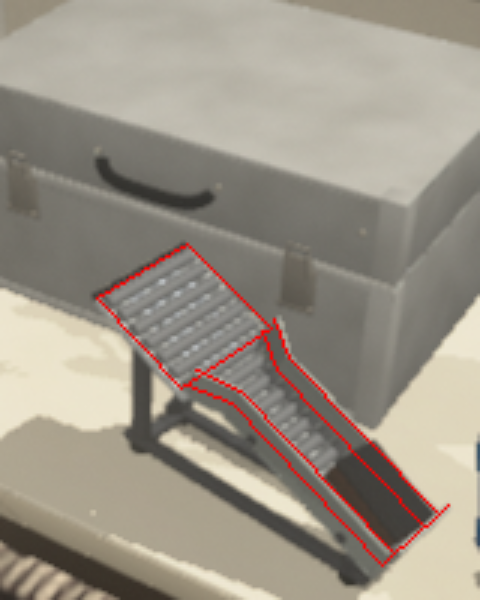

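Call:
play_rows(steps=[{"gripper": 0.9,"tx": 0.2,"ty": 0.19,"tz": 0.45,"ax": 0,"ay": 0,"az": 0},{"gripper": 0.9,"tx": 0.3,"ty": 0.19,"tz": 0.45,"ax": 0,"ay": 0,"az": 0},{"gripper": 0.9,"tx": 0.8,"ty": 0,"tz": 0,"ax": 0,"ay": 0,"az": 0},{"gripper": 0.9,"tx": 0.8,"ty": 0,"tz": 0,"ax": 0,"ay": 0,"az": 0},{"gripper": 0.9,"tx": 0.8,"ty": 0,"tz": 0,"ax": 0,"ay": 0,"az": 0},{"gripper": 0.9,"tx": 0.7,"ty": 0,"tz": 0,"ax": 0,"ay": 0,"az": 0},{"gripper": 0.9,"tx": 0,"ty": 0,"tz": 0,"ax": 0,"ay": 0,"az": 0}])

```text
t: 13.38
eef_pos: [0.4169, 0.2425, 0.2142]
ee_rot: [2.653, 1.568, -2.241]
force: [-0.4, -0.7, 0.6]
width: 0.0789
```

Run:
```python
from ov import *
s,Rc,pc=cur(); print(pc,s['t'],s['width'],s['force'])
im=cv2.cvtColor(optics.grab_frame('wrist'),cv2.COLOR_RGB2BGR)
plan(down(1.39),np.array([.4165,.2435,.184]))
cv2.imwrite('pics/m_w.png',im)
```

```text
[0.4169 0.2425 0.2142] 13.3833 0.07886565398215846 [-0.3979 -0.6643  0.5603]
turn units (6deg), tool axes: [-0.0042 -0.0157 -0.0035]  | shift first in current axes: [1.2729 0.0378 0.0193]  | shift after turn: [1.273  0.0383 0.0172]
```

View pics/m_w.png

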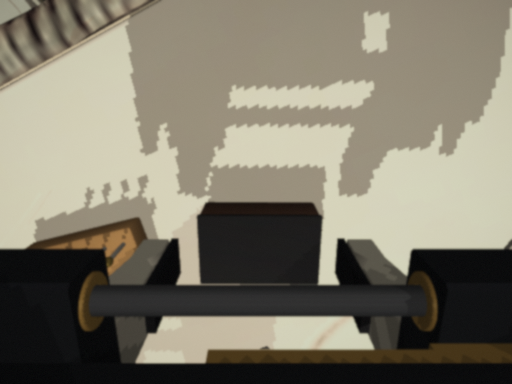

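Call:
play_rows(newtons=20, steps=[{"gripper": 0.9,"tx": 0.5,"ty": 0.03,"tz": 0.02,"ax": 0,"ay": 0,"az": 0},{"gripper": 0.9,"tx": 0.4,"ty": 0,"tz": 0,"ax": 0,"ay": 0,"az": 0},{"gripper": 0.9,"tx": 0.37,"ty": 0,"tz": 0,"ax": 0,"ay": 0,"az": 0},{"gripper": 0.9,"tx": 0,"ty": 0,"tz": 0,"ax": 0,"ay": 0,"az": 0},{"gripper": 0.6,"tx": 0,"ty": 0,"tz": 0,"ax": 0,"ay": 0,"az": 0},{"gripper": 0.6,"tx": 0,"ty": 0,"tz": 0,"ax": 0,"ay": 0,"az": 0},{"gripper": 0.6,"tx": 0,"ty": 0,"tz": 0,"ax": 0,"ay": 0,"az": 0},{"gripper": 0.6,"tx": 0,"ty": 0,"tz": 0,"ax": 0,"ay": 0,"az": 0},{"gripper": 0.6,"tx": 0,"ty": 0,"tz": 0,"ax": 0,"ay": 0,"az": 0},{"gripper": 0.6,"tx": 0,"ty": 0,"tz": 0,"ax": 0,"ay": 0,"az": 0}])

```text
t: 14.27
eef_pos: [0.4174, 0.2443, 0.1861]
ee_rot: [-0.694, 1.568, 0.696]
force: [-1.4, -0.3, 6.1]
width: 0.0648
```

Call:
play_rows(steps=[{"gripper": 0.6,"tx": -0.3,"ty": 0,"tz": 0,"ax": 0,"ay": 0,"az": 0},{"gripper": 0.6,"tx": -0.8,"ty": 0,"tz": 0,"ax": 0,"ay": 0,"az": 0},{"gripper": 0.6,"tx": -1,"ty": 0,"tz": 0,"ax": 0,"ay": 0,"az": 0},{"gripper": 0.6,"tx": -1,"ty": 0,"tz": 0,"ax": 0,"ay": 0,"az": 0},{"gripper": 0.6,"tx": -1,"ty": 0,"tz": 0,"ax": 0,"ay": 0,"az": 0},{"gripper": 0.6,"tx": -1,"ty": 0,"tz": 0,"ax": 0,"ay": 0,"az": 0},{"gripper": 0.6,"tx": -1,"ty": 0,"tz": 0,"ax": 0,"ay": 0,"az": 0},{"gripper": 0.6,"tx": -0.9,"ty": 0,"tz": 0,"ax": 0,"ay": 0,"az": 0},{"gripper": 0.6,"tx": 0,"ty": 0,"tz": 0,"ax": 0,"ay": 0,"az": 0}])

```text
t: 15.02
eef_pos: [0.4177, 0.2444, 0.3656]
ee_rot: [-0.645, 1.561, 0.746]
force: [-0.3, 0.7, -0.8]
width: 0.0649
```

Run:
```python
from ov import *
s,Rc,pc=cur(); print(pc,s['t'],s['width'],s['force'])
im=cv2.cvtColor(optics.grab_frame('wrist'),cv2.COLOR_RGB2BGR)
Rt,pt=lanepose(.222,0,.07); plan(Rt,pt)
cv2.imwrite('pics/n_w.png',im)
```

```text
[0.4177 0.2444 0.3656] 15.0167 0.06491952370438665 [-0.2541  0.6886 -0.8253]
turn units (6deg), tool axes: [-2.5207 -4.2184  0.6233]  | shift first in current axes: [  0.2804  -6.0439 -16.3322]  | shift after turn: [ -7.2265  -1.4764 -15.778 ]
```

View pics/n_w.png

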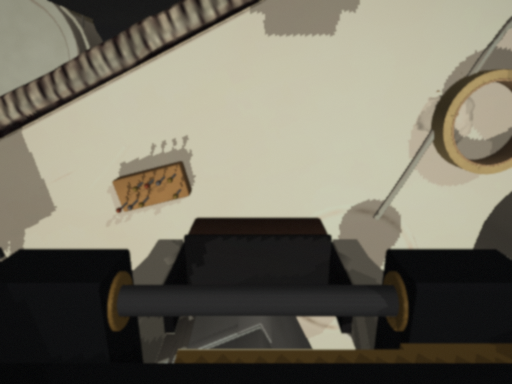

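Call:
play_rows(steps=[{"gripper": 0.6,"tx": 0,"ty": -0.37,"tz": -1,"ax": 0,"ay": 0,"az": 0},{"gripper": 0.6,"tx": 0,"ty": -0.37,"tz": -1,"ax": 0,"ay": 0,"az": 0},{"gripper": 0.6,"tx": 0,"ty": -0.37,"tz": -1,"ax": 0,"ay": 0,"az": 0},{"gripper": 0.6,"tx": 0,"ty": -0.37,"tz": -1,"ax": 0,"ay": 0,"az": 0},{"gripper": 0.6,"tx": 0,"ty": -0.37,"tz": -1,"ax": 0,"ay": 0,"az": 0},{"gripper": 0.6,"tx": 0,"ty": -0.37,"tz": -1,"ax": 0,"ay": 0,"az": 0},{"gripper": 0.6,"tx": 0,"ty": -0.37,"tz": -1,"ax": 0,"ay": 0,"az": 0},{"gripper": 0.6,"tx": 0,"ty": -0.37,"tz": -1,"ax": 0,"ay": 0,"az": 0},{"gripper": 0.6,"tx": 0,"ty": -0.37,"tz": -1,"ax": 0,"ay": 0,"az": 0},{"gripper": 0.6,"tx": 0,"ty": -0.37,"tz": -1,"ax": 0,"ay": 0,"az": 0},{"gripper": 0.6,"tx": 0,"ty": -0.37,"tz": -1,"ax": 0,"ay": 0,"az": 0},{"gripper": 0.6,"tx": 0,"ty": -0.37,"tz": -1,"ax": 0,"ay": 0,"az": 0},{"gripper": 0.6,"tx": 0,"ty": -0.37,"tz": -1,"ax": 0,"ay": 0,"az": 0},{"gripper": 0.6,"tx": 0,"ty": -0.37,"tz": -1,"ax": 0,"ay": 0,"az": 0},{"gripper": 0.6,"tx": 0,"ty": -0.37,"tz": -1,"ax": 0,"ay": 0,"az": 0},{"gripper": 0.6,"tx": 0,"ty": -0.37,"tz": -1,"ax": 0,"ay": 0,"az": 0},{"gripper": 0.6,"tx": 0,"ty": -0.1,"tz": -0.3,"ax": 0,"ay": 0,"az": 0}])

```text
t: 16.48
eef_pos: [0.4917, -0.1866, 0.359]
ee_rot: [0.634, 1.57, 2.023]
force: [1.0, 0.6, 0.5]
width: 0.0646
```

Call:
play_rows(steps=[{"gripper": 0.6,"tx": 0,"ty": 0,"tz": 0,"ax": -0.5,"ay": -0.84,"az": 0.12},{"gripper": 0.6,"tx": 0,"ty": 0,"tz": 0,"ax": -0.5,"ay": -0.84,"az": 0.12},{"gripper": 0.6,"tx": 0,"ty": 0,"tz": 0,"ax": -0.5,"ay": -0.84,"az": 0.12},{"gripper": 0.6,"tx": 0,"ty": 0,"tz": 0,"ax": -0.5,"ay": -0.84,"az": 0.12},{"gripper": 0.6,"tx": 0,"ty": 0,"tz": 0,"ax": -0.5,"ay": -0.84,"az": 0.12},{"gripper": 0.6,"tx": 0,"ty": 0,"tz": 0,"ax": 0,"ay": 0,"az": 0},{"gripper": 0.6,"tx": 0,"ty": 0,"tz": 0,"ax": 0,"ay": 0,"az": 0}])

```text
t: 17.07
eef_pos: [0.4917, -0.1849, 0.3591]
ee_rot: [0.01, 1.129, 1.663]
force: [-0.2, -0.2, -0.5]
width: 0.0647
```

Run:
```python
from ov import *
s,Rc,pc=cur(); print(pc,s['t'],s['width'],s['force'])
Rt,pt=lanepose(.222,0,.004); plan(Rt,pt)
im=cv2.cvtColor(optics.grab_frame('wrist'),cv2.COLOR_RGB2BGR)
for l in wire(LT): cv2.polylines(im,[wproj(l,Rc,pc).round().astype(int)],False,(0,0,255),1)
cv2.imwrite('pics/o_w.png',im)
```

```text
[ 0.4917 -0.1849  0.3591] 17.0667 0.06467795720998068 [-0.1628 -0.1692 -0.5136]
turn units (6deg), tool axes: [-0.075  -0.0746 -0.0104]  | shift first in current axes: [ 2.8113 -0.0386 -0.0563]  | shift after turn: [ 2.8108 -0.035  -0.0786]
```

View pics/o_w.png

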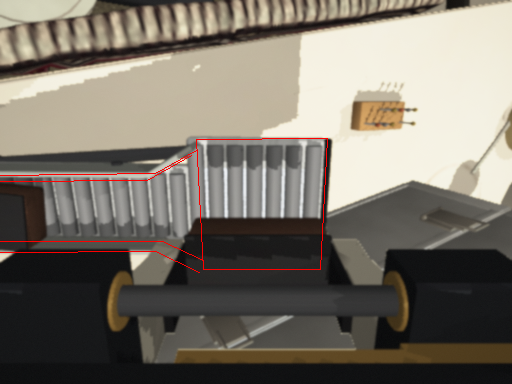

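Call:
play_rows(steps=[{"gripper": 0.6,"tx": 0.7,"ty": -0.04,"tz": -0.06,"ax": -0.07,"ay": -0.07,"az": 0},{"gripper": 0.6,"tx": 0.7,"ty": 0,"tz": 0,"ax": 0,"ay": 0,"az": 0},{"gripper": 0.6,"tx": 0.7,"ty": 0,"tz": 0,"ax": 0,"ay": 0,"az": 0},{"gripper": 0.6,"tx": 0.4,"ty": 0,"tz": 0,"ax": 0,"ay": 0,"az": 0},{"gripper": 0.6,"tx": 0.2,"ty": 0,"tz": 0,"ax": 0,"ay": 0,"az": 0},{"gripper": 0.6,"tx": 0,"ty": 0,"tz": 0,"ax": 0,"ay": 0,"az": 0}])

```text
t: 17.62
eef_pos: [0.4899, -0.1554, 0.298]
ee_rot: [0.002, 1.12, 1.666]
force: [-0.1, 0.7, -0.1]
width: 0.0648
```

Run:
```python
from ov import *
s,Rc,pc=cur(); print(pc,s['t'],s['width'],s['force'])
Rt,pt=lanepose(.222,0,.0); plan(Rt,pt)
```

```text
[ 0.4899 -0.1554  0.298 ] 17.6167 0.064761656515168 [-0.0902  0.7348 -0.0748]
turn units (6deg), tool axes: [ 0.037   0.0055 -0.0256]  | shift first in current axes: [ 0.2557 -0.0037 -0.0786]  | shift after turn: [ 0.2558 -0.0033 -0.0785]
```

Call:
play_rows(steps=[{"gripper": 0.6,"tx": 0.06,"ty": 0,"tz": -0.05,"ax": 0,"ay": 0,"az": 0},{"gripper": 0.6,"tx": 0.06,"ty": 0,"tz": 0,"ax": 0,"ay": 0,"az": 0},{"gripper": 0.6,"tx": 0.03,"ty": 0,"tz": 0,"ax": 0,"ay": 0,"az": 0},{"gripper": 0.6,"tx": 0,"ty": 0,"tz": 0,"ax": 0,"ay": 0,"az": 0}])

```text
t: 17.95
eef_pos: [0.4903, -0.1559, 0.295]
ee_rot: [-0.003, 1.12, 1.66]
force: [0.0, -0.6, -0.2]
width: 0.0644
```

Call:
play_rows(steps=[{"gripper": 0.6,"tx": 0.05,"ty": 0,"tz": 0,"ax": 0,"ay": 0,"az": 0},{"gripper": 0.6,"tx": 0,"ty": 0,"tz": 0,"ax": 0,"ay": 0,"az": 0}])

```text
t: 18.12
eef_pos: [0.4904, -0.1555, 0.2942]
ee_rot: [-0.005, 1.12, 1.659]
force: [0.3, -2.3, 3.5]
width: 0.0647
```

Run:
```python
from ov import *
s,Rc,pc=cur(); print(pc,s['t'],s['width'],s['force'])
im=cv2.cvtColor(optics.grab_frame('scene'),cv2.COLOR_RGB2BGR)
x,y,w,h=(220,80,160,150)
cv2.imwrite('pics/p_s.png',cv2.resize(im[y:y+h,x:x+w],None,fx=4,fy=4))
```

```text
[ 0.4904 -0.1555  0.2942] 18.1167 0.06468885166504908 [ 0.3355 -2.3163  3.4778]
```

View pics/p_s.png

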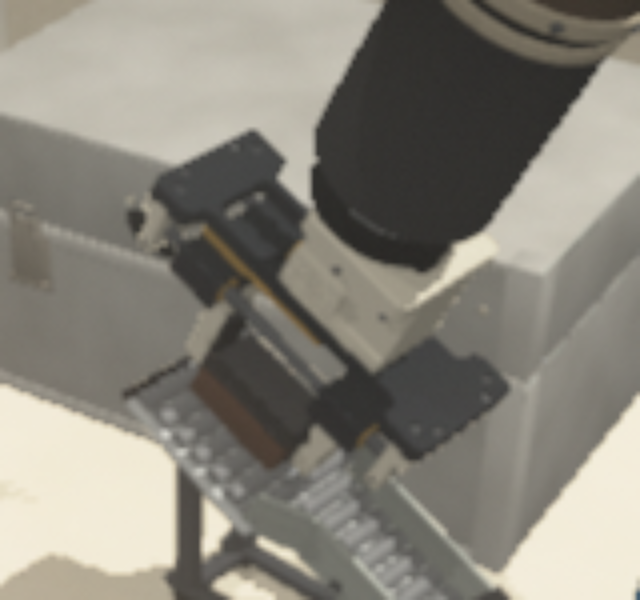

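The block touches the rollers (force 3.5 N). I release it and withdraw as before.

Call:
play_rows(steps=[{"gripper": 1,"tx": 0,"ty": 0,"tz": 0,"ax": 0,"ay": 0,"az": 0},{"gripper": 1,"tx": 0,"ty": 0,"tz": 0,"ax": 0,"ay": 0,"az": 0},{"gripper": 1,"tx": 0,"ty": 0,"tz": 0,"ax": 0,"ay": 0,"az": 0},{"gripper": 1,"tx": 0,"ty": 0,"tz": 0,"ax": 0,"ay": 0,"az": 0},{"gripper": 1,"tx": 0,"ty": 0,"tz": 0,"ax": 0,"ay": 0,"az": 0},{"gripper": 1,"tx": -0.5,"ty": 0,"tz": 0,"ax": 0,"ay": 0,"az": 0},{"gripper": 1,"tx": -0.9,"ty": 0,"tz": 0,"ax": 0,"ay": 0,"az": 0},{"gripper": 1,"tx": -0.9,"ty": 0,"tz": 0,"ax": 0,"ay": 0,"az": 0},{"gripper": 1,"tx": -0.9,"ty": 0,"tz": 0,"ax": 0,"ay": 0,"az": 0},{"gripper": 1,"tx": 0,"ty": 0,"tz": 0,"ax": 0,"ay": 0,"az": 0},{"gripper": 1,"tx": 0,"ty": 0,"tz": 0,"ax": 0,"ay": 0,"az": 0},{"gripper": 1,"tx": 0,"ty": 0,"tz": 0,"ax": 0,"ay": 0,"az": 0},{"gripper": 1,"tx": 0,"ty": 0,"tz": 0,"ax": 0,"ay": 0,"az": 0},{"gripper": 1,"tx": 0,"ty": 0,"tz": 0,"ax": 0,"ay": 0,"az": 0},{"gripper": 1,"tx": 0,"ty": 0,"tz": 0,"ax": 0,"ay": 0,"az": 0},{"gripper": 1,"tx": 0,"ty": 0,"tz": 0,"ax": 0,"ay": 0,"az": 0},{"gripper": 1,"tx": 0,"ty": 0,"tz": 0,"ax": 0,"ay": 0,"az": 0},{"gripper": 1,"tx": 0,"ty": 0,"tz": 0,"ax": 0,"ay": 0,"az": 0},{"gripper": 1,"tx": 0,"ty": 0,"tz": 0,"ax": 0,"ay": 0,"az": 0},{"gripper": 1,"tx": 0,"ty": 0,"tz": 0,"ax": 0,"ay": 0,"az": 0}])

```text
t: 19.83
eef_pos: [0.4933, -0.1899, 0.3655]
ee_rot: [-0.002, 1.119, 1.662]
force: [-0.1, -0.2, 0.9]
width: 0.0875
```

Run:
```python
from ov import *
s,Rc,pc=cur(); print(pc,s['t'],s['width'],s['force'])
im=cv2.cvtColor(optics.grab_frame('scene'),cv2.COLOR_RGB2BGR)
x,y,w,h=(220,80,160,200)
im=cv2.resize(im[y:y+h,x:x+w],None,fx=3,fy=3,interpolation=cv2.INTER_CUBIC)
def box(xc): 
    a=[(xc+33,20.5,26),(xc+33,-20.5,26),(xc-33,-20.5,26),(xc-33,20.5,26)]
    return np.array(a)/1000@LT[:3,:3].T+LT[:3,3]
raw=im.copy()
for xc in (33,99): cv2.polylines(im,[((proj('scene',box(xc))-[x,y]+.5)*3).round().astype(int)],True,(0,0,255),1)
cv2.imwrite('pics/q_s.png',np.hstack([raw[:, :390],im[:, 90:]])[:600,:800])
```

```text
[ 0.4933 -0.1899  0.3655] 19.8333 0.08752719648729379 [-0.0619 -0.1773  0.8533]
```

View pics/q_s.png

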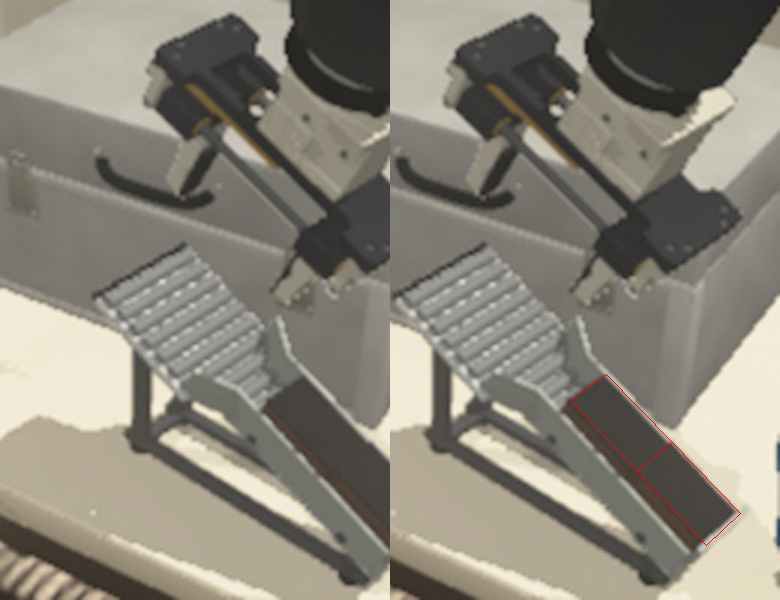

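Call:
play_rows(steps=[{"gripper": 1,"tx": -0.6,"ty": 0,"tz": 0,"ax": 0,"ay": 0,"az": 0},{"gripper": 1,"tx": -0.6,"ty": 0,"tz": 0,"ax": 0,"ay": 0,"az": 0},{"gripper": 1,"tx": 0,"ty": 0,"tz": 0,"ax": 0,"ay": 0,"az": 0},{"gripper": 1,"tx": 0,"ty": 0,"tz": 0,"ax": 0,"ay": 0,"az": 0},{"gripper": 1,"tx": 0,"ty": 0,"tz": 0,"ax": 0,"ay": 0,"az": 0},{"gripper": 1,"tx": 0,"ty": 0,"tz": 0,"ax": 0,"ay": 0,"az": 0}])

```text
t: 20.38
eef_pos: [0.4943, -0.2026, 0.3919]
ee_rot: [-0.0, 1.119, 1.663]
force: [-0.6, -0.2, 0.9]
width: 0.0875
```

Run:
```python
from ov import *
s,Rc,pc=cur(); print(pc,s['t'],s['force'],np.abs(s['qd']).max())
im=cv2.cvtColor(optics.grab_frame('scene'),cv2.COLOR_RGB2BGR)
cv2.imwrite('pics/r_s.png',cv2.resize(im[140:300,170:400],None,fx=3,fy=3,interpolation=cv2.INTER_CUBIC))
for r in finder.pinpoint('abrasive_block_1','scene'): print(r)
for r in finder.pinpoint('bur_block','scene'): print(r)
print('expected', [proj('scene',LT[:3,3]+LT[:3,0]*x)[0][::-1] for x in (.033,.099)])
```

```text
[ 0.4943 -0.2026  0.3919] 20.3833 [-0.5545 -0.2166  0.9101] 0.0027336542981697717
{'location': [250.1, 340.0], 'confidence': 0.92}
{'location': [227.3, 319.3], 'confidence': 0.73}
{'location': [202.4, 201.2], 'confidence': 0.59}
expected [array([249.4963, 343.1338]), array([226.2055, 321.1634])]
```

View pics/r_s.png

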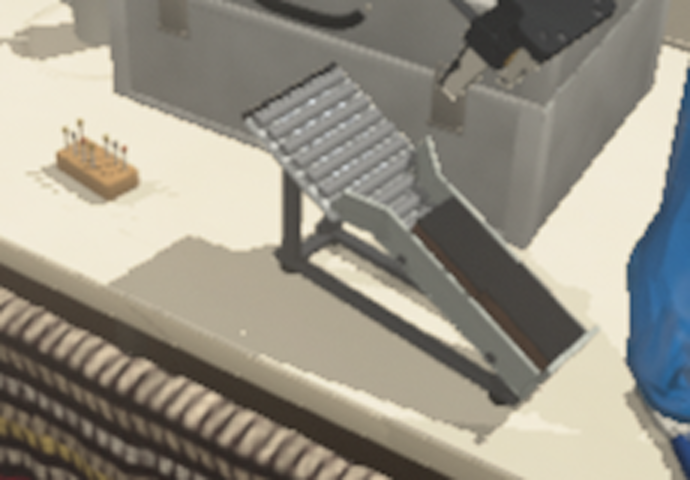

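The picture shows both blocks lying end to end between the guides, resting at the stop. The bur block is still in its place, and the hand is clear of everything.

```bash
python3 -c "
from station import job_done
print(job_done())"
```

```text
the job is handed in; nothing more can be done
None
```

Both abrasive blocks are in the lane, and I handed the job in with the clock at about 20 s of the 61 s allowed. The interface reports no verdict.

**What I did:** I lifted each block from the row and set it black side up on the open end, about 220 mm up the lane. I let go there, and each block slid down by itself.

**Different from the hint:** I gripped the blocks across their ends, not across the width. Across the width, the gripper's body would have hit the metal case. As the fingers opened, the first block rested on the downhill finger at about 210 mm up the lane until I pulled the hand away. The second was released the same way. That is well above the 130 mm no-touch zone.

**Last checks:**
- **Blocks:** the outlines for block middles at 33 mm and 99 mm lie over the blocks in the scene picture. The network's points for the blocks agree with the expected positions to about 2–3 pixels.
- **Rest:** the second block looked the same in two pictures about half a second apart. The first was already against the stop when the second came down.
- **Bur block:** the network put it 1–2 pixels from where it was at the start.
- **Hand:** it was still and clear of everything, with about 1 N on the wrist sensor.

No check failed. The force rose to about 6 N while gripping the second block, well under the limits.

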